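# Tilt the drilling table to its index and hold it for clamping

### The job

The tilting drilling table is to be set to a new angle, but an offcut was left lying on it: take the offcut off while the table is still down and put it into the open plywood offcut box. Then raise the table, whose handle is the black ball on its free edge, until the pointer on its edge meets the line on the index clip of the quadrant, and stay there holding it, because its clamp is loose and it would drop: finish while still holding the table at that angle. Leave the index clip where it is set and do not disturb the glue bottle, the screwdriver and the wrench.

Things in the scene. Friction and masses are not known exactly. Their poses are not given: they have to be found in the camera images.
- tilt_unit: Fixed grey cast base of the tilting drilling table, 236 x 212 x 14 mm (x, y, z); origin at its underside's centre, on the bench. The hinge line runs along its x at y +95, z +62 mm. At its +x side stands the upright quadrant, 230 mm high: slotted aluminium arc about the hinge line, outer radius 176 mm, in the plane x = +107, from 7 degrees below to 68 above level.
- hinge (a point): Point on the hinge line, midway along it, 62 mm above the bench; axes as tilt_unit: x along the hinge line, z up, -y towards the table's free edge. The table is a slotted aluminium plate, 200 mm along x, from 5 to 185 mm from the hinge line, 10 mm thick, hinge line at mid thickness: its top lies 67 mm above the bench. Only the quadrant stands above it.
- table_tilt (a joint): Angle of the hinged table in rad: 0 = down, level, on its stops (where it starts); grows as the free edge with the ball is lifted; limit 1.15. The hinge is nearly free and the clamp (black lever at the quadrant) loose: it falls back when let go. Plate with ball 0.6 to 1.05 kg; 2.5 to 5 N upward at the ball carry it.
- index (a joint): Angle in rad at which the index clip is set on the quadrant, counted like table_tilt: the table is at the index when both are equal. It varies from 0.35 to 0.85. The clip sits tight and is not to be moved.
- ball (a point): Centre of the black ball handle, 35 mm in diameter, on a 10 mm stem out of the table's free edge; turns with the table. 230 mm from the hinge line, 30 mm to the -x side of hinge, in the plate's mid plane; when down 62 mm above the bench, 45 mm beyond the plate's edge, 34 beyond the base's. With the table at angle a it lies at y -230 cos a, z +230 sin a mm from hinge.
- pointer (a point): Tip of the small steel pointer on the +x side edge of the table, 181 mm from the hinge line, in the table's mid plane; moves with the table.
- index_line (a point): Middle of the white line on the dark steel index clip (18 mm wide along the arc, 20 mm tall, with a small round screw) on the quadrant's outer rim, 192 mm from the hinge line. At the right angle the pointer and this line lie on one straight line from the hinge.
- offcut_center (a point): Centre of the brown wooden offcut, a block 75 x 36 x 30 mm (its own x, y, z), about 50 g, lying flat on the tilting table at the start, its long side roughly along the hinge line.
- box_floor (a point): Centre of the inner floor of the open plywood offcut box, fixed on the bench to the left; outside 200 x 160 x 55 mm (its x, y, z), walls and bottom 8 mm, the floor 8 mm above the bench. A thin wooden slip, 20 mm wide and 8 mm thick, lies fixed inside along its -x wall.
- glue_center (a point): Centre (75 mm up) of the white glue bottle, 58 mm in diameter, 150 mm high, standing. Leave alone.
- screwdriver: Screwdriver 200 mm long lying on the bench along its x axis. Leave alone.
- wrench: Steel wrench 180 mm long lying on the bench along its x axis. Leave alone.

How it is judged:
By the outcome, as a careful person would: the job done as asked, in the order asked, and still so for the second after the job is handed in, while the arm keeps its last pose, push and grip.
It also fails if it takes over 58 s, if anything falls off the work surface, if the arm or the gripper's body presses on something with over 40 N, if the wrist force passes 120 N, or if a joint passes its speed limit or range.

### The arm

A 6-joint arm with a two-finger parallel gripper is mounted at the origin on the work surface. World frame = base frame: x ahead of the robot, y to its left, z up, the work surface at z = 0. Lengths are in m, angles in degrees, forces in N, time in s.
With the tool pointing down it reaches from about 0.35 to 0.875 m from the base axis. Payload 4.2 kg.
Tool frame: the origin (TCP) lies on the centre line of the jaws, within the pads' length; the fingertips stand 11 mm ahead of it and the grasp point (between the pads) lies 8 mm behind it; y points along the fingers, z is the direction in which the jaws open and shut, and the axes are right-handed (so a half turn about y gives the same grasp; the last joint's range is limited). The gripper opens to 87 mm and grips with 3 to 60 N. Pads are 19 mm wide; open, the fingers measure 117 mm over their backs; the gripper's body (75 mm by 190 mm) begins 51 mm behind the grasp point.
Start: joints at [-55.886, 22.042, 0.453, 0, -68.411, -14.817], TCP at [0.207, -0.59, 0.234] pointing down, gripper open.
Joint ranges: [-179.83, 179.83], [-69.29, 118.12], [-61.27, 80.66], [-181.25, 117.63], [-171.15, -9.14], [-177.46, 177.46]. Speed limits (degrees/s): [159.86, 159.86, 180, 180, 180, 180].

### API

Orientations are given as a 3x3 rotation matrix whose columns are the frame's x, y, z axes.
In Python, from station import r, optics gives the robot as it stands. The module is installed in compiled form; this text tells all that it offers.
- The arm moves only by the tool step_arm, never from a script. Its argument "moves" is a list that holds one entry, the list of rows, each a list of 7 numbers: the turn, a rotation vector about the tool's x, y, z in rad, then the shift along the tool's x, y, z in cm, then the opening in per cent of the stroke, from 0 (shut) to 100 (fully open). A call has exactly 5 rows; each row is the pose to reach, as a shift and turn from the pose commanded when the call began, along the tool's axes at that moment; what a row does not reach only later rows make up. A row lasts 1/12 s, in which the tool goes at most 41.7 mm and 7.16 degrees, less where a joint would pass 70% of its speed; a pose out of reach is approached as far as the arm can. A call with a gripper value outside its range is refused whole. The fingers move at their own pace and stop on an object; the grip force is fixed at half the most. Time passes only in rows, so rows that repeat a pose let the fingers close, or fill a call up. It gives the time, the measured TCP pose, the force and the opening at its end, in the units of the state.
- r.sense(): the state, without advancing time (a new reading comes with each control period).
- optics.capture(name): name is "scene" or "top" or "wrist"; returns a dict with "image" (420x560x3 uint8, red, green, blue), "fov_y" (degrees; the focal length in pixels is half the picture's height over the tangent of half this angle, whatever the lens; pixels are square), "cx", "cy" (the principal point, pixels), "k1" (the pictures are not rectified: a ray, as slopes to the right and down, at radius r is drawn at 1 + k1 r^2 times it, then the intrinsics apply), "cam_to_world" (4x4, takes a point from camera to world coordinates). Camera axes: x right, y down, z forward; pixel columns grow to the right and rows downward; lengths in m; the calibration is good to about 2 mm. A picture is of the moment at which its call begins. There is no depth.
- r.finish_job(): hands the job in, once; it reports no verdict.
The state is a dict: "time_s": time; "joints": joint angles; "joint_velocities": joint speeds; "effort": joint torques, N m; "tcp_pos": TCP position; "ee_rot": TCP orientation; "wrist_force": force on the tool from outside, world axes, zero at the start; "moment": the same for the moment, N m; "gripper_width": opening from 0.0 (shut) to 1.0 (fully open).
Only numpy, scipy, OpenCV 4.12 (cv2) and the standard library are available. Lean on these libraries where they do the work, as an engineer would, in place of code of your own. Each camera call takes 0.05 s, during which the arm holds its last target.

## Working session

There is one attempt and no reset: what is moved stays moved. The work goes in short steps, Python scripts to look and compute and a tool call to move; the robot and the scene stay as the last step left them, time stands still between calls to the robot, and variables do not carry over. Pictures are saved under pics/ and viewed, and the job is handed in when it is done.

Besides the shell and the picture viewer there is one more tool, called after "Call:" as a command line: name --argument value ..., lists and objects as JSON in quotes. step_arm: Moves the arm, as the interface text tells. Its arguments: {"type":"object","properties":{"moves":{"type":"array"}},"required":["moves"]}

```bash
mkdir -p pics; cat > h.py <<'E'
import numpy as np,cv2,pickle
from station import r,optics
def cap(n,tag):
    c=optics.capture(n); pickle.dump(c,open(f'{tag}.pkl','wb')); cv2.imwrite(f'pics/{tag}.png',c['image'][:,:,::-1]); return c
def load(t): return pickle.load(open(f'{t}.pkl','rb'))
def K(c):
    f=210/np.tan(np.radians(c['fov_y']/2)); return np.array([[f,0,c['cx']],[0,f,c['cy']],[0,0,1]])
def ray(c,p):
    k=K(c); xd=np.array([(p[0]-c['cx'])/k[0,0],(p[1]-c['cy'])/k[0,0]]); u=xd.copy()
    for _ in range(50): u=xd/(1+c['k1']*(u@u))
    T=np.array(c['cam_to_world']); d=T[:3,:3]@np.array([u[0],u[1],1]); return T[:3,3],d/np.linalg.norm(d)
def onz(c,p,z):
    o,d=ray(c,p); return o+d*(z-o[2])/d[2]
def tri(*cp):
    A=np.zeros((3,3));b=np.zeros(3);R=[ray(c,p) for c,p in cp]
    for o,d in R:
        M=np.eye(3)-np.outer(d,d);A+=M;b+=M@o
    x=np.linalg.solve(A,b); return x,[1000*np.linalg.norm((np.eye(3)-np.outer(d,d))@(x-o)) for o,d in R]
def proj(c,X):
    T=np.linalg.inv(np.array(c['cam_to_world']));q=T[:3,:3]@np.array(X)+T[:3,3];u=q[:2]/q[2];u=u*(1+c['k1']*(u@u));f=K(c)[0,0];return np.array([f*u[0]+c['cx'],f*u[1]+c['cy']])
E
python3 - <<'E'
from h import *
for n in ['scene','top','wrist']:
    c=cap(n,n+'0'); print(n,c['fov_y'],c['cx'],c['cy'],c['k1'],np.round(c['cam_to_world'],3).tolist())
print(r.sense())
E
```

```text
scene 44.005495056571085 283.32451430684716 214.31854130976438 -0.09835868561265138 [[-0.642, 0.482, -0.596, 1.358], [0.767, 0.425, -0.481, 0.645], [0.022, -0.766, -0.643, 0.963], [0.0, 0.0, 0.0, 1.0]]
top 52.08907996472083 279.0732009777999 211.54809402900463 0.032681179795135185 [[-0.001, -0.994, 0.112, 0.428], [-1.0, 0.001, 0.002, -0.049], [-0.002, -0.112, -0.994, 1.156], [0.0, 0.0, 0.0, 1.0]]
wrist 68.1209642623295 282.57647895151314 207.6934601532136 -0.0567259857714274 [[-0.329, 0.903, 0.277, 0.131], [0.944, 0.314, 0.098, -0.617], [0.002, 0.294, -0.956, 0.383], [0.0, 0.0, 0.0, 1.0]]
{'time_s': 0.15, 'joints': array([-5.58858998e+01,  2.20798720e+01,  3.98982114e-01, -1.79931304e-02,
       -6.84127083e+01, -1.48182385e+01]), 'joint_velocities': array([ 0.05260739, -0.14233899,  0.24007768,  0.13283289, -0.00624253,
       -0.04519625]), 'effort': array([-8.85021592e-06, -3.91053736e+01,  1.87586743e+01,  4.22233745e+00,
        1.23954605e-02, -1.36429253e-04]), 'tcp_pos': array([ 0.20640862, -0.5894772 ,  0.23273397]), 'ee_rot': array([[ 9.43863028e-01, -6.74417457e-04, -3.30336390e-01],
       [ 3.30337050e-01,  1.51624910e-03,  9.43861819e-01],
       [-1.35684635e-04, -9.99998623e-01,  1.65391654e-03]]), 'wrist_force': array([0.12398197, 0.18646121, 0.28470392]), 'moment': array([-0.04209412,  0.06380266,  0.0574309 ]), 'gripper_width': 0.998513468873893}
```

View pics/scene0.png

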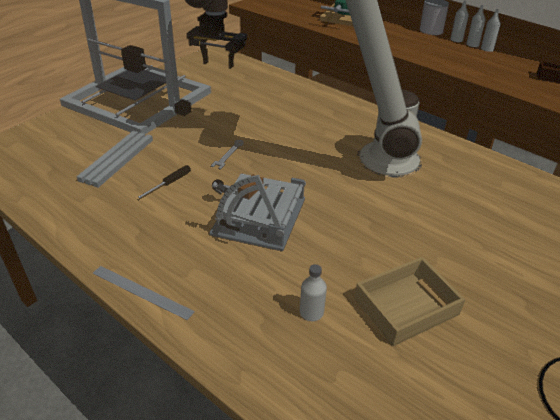

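View pics/top0.png

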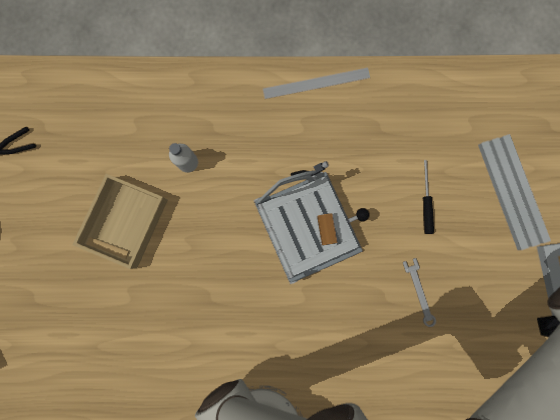

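View pics/wrist0.png

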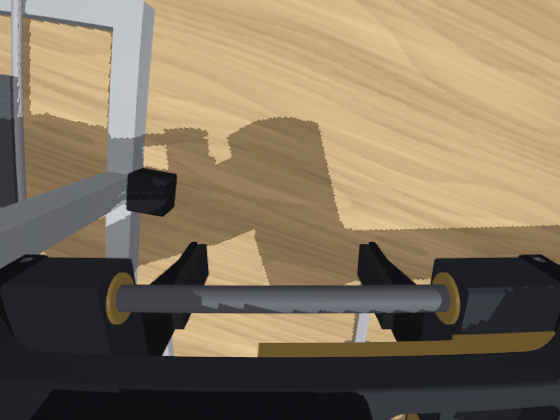

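Top view: table around (310,228), offcut (327,229), ball (363,214), quadrant along the top side, box (122,222), bottle (182,155). I'll enlarge next.

```bash
python3 - <<'E'
from h import *
for t,(x,y,w,hh),s in [('top0',(245,155,140,135),4),('scene0',(205,165,110,90),7)]:
    im=cv2.imread(f'pics/{t}.png')[y:y+hh,x:x+w]; im=cv2.resize(im,None,fx=s,fy=s,interpolation=cv2.INTER_CUBIC)
    for i in range(0,w,10): cv2.putText(im,str(x+i),(i*s,8),0,.3,(0,0,255));cv2.line(im,(i*s,10),(i*s,14),(0,0,255))
    for i in range(0,hh,10): cv2.putText(im,str(y+i),(0,i*s+4),0,.3,(0,0,255))
    cv2.imwrite(f'pics/{t}c.png',im)
E
```

```text
(no output)
```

View pics/top0c.png

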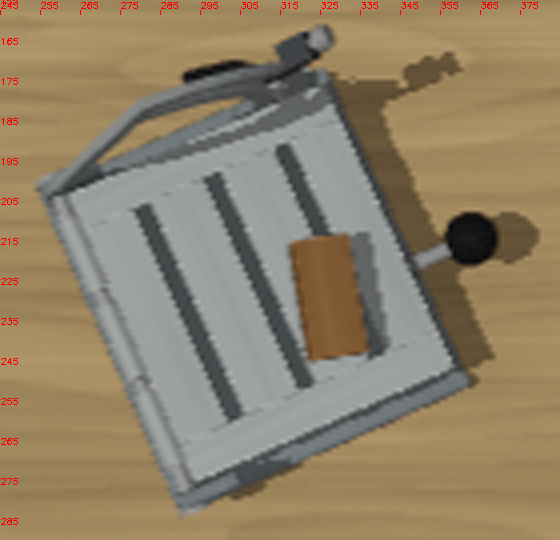

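View pics/scene0c.png

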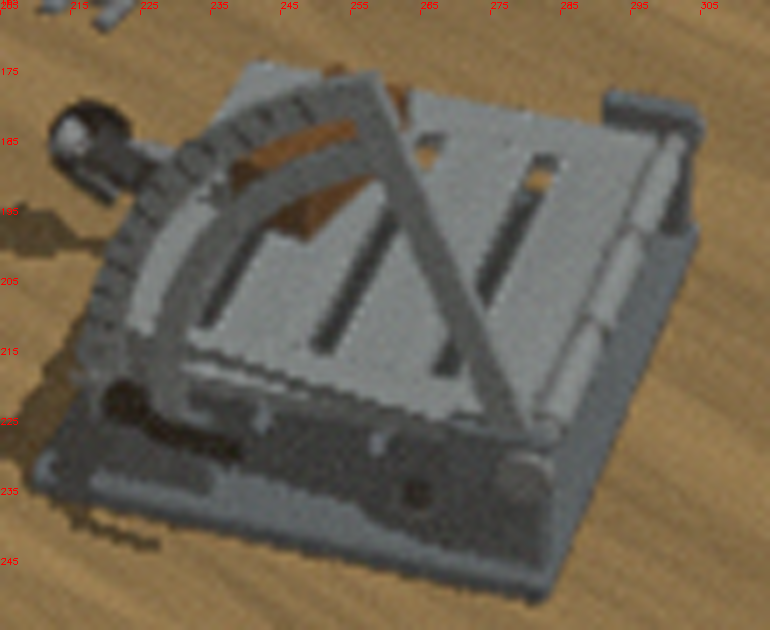

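```bash
cat > fit.py <<'E'
from h import *
from scipy.optimize import least_squares
t=load('top0');s=load('scene0')
T=lambda u,v:(245+u/4,155+v/4)
S=lambda u,v:(205+u/7,165+v/7)
print('ball tri',tri((t,T(470,238)),(s,S(90,145))))
obs=[(t,T(470,238),(-30,-135,62)),(s,S(90,145),(-30,-135,62)),
(t,T(470,380),(-118,-106,7)),(t,T(185,512),(-118,106,7)),
(s,S(36,478),(118,-106,7)),(s,S(545,592),(118,106,7)),(s,S(697,237),(-118,106,14))]
def W(p,l):
    x,y,a=p;c,n=np.cos(a),np.sin(a);l=np.array(l)/1000
    return np.array([x+c*l[0]-n*l[1],y+n*l[0]+c*l[1],l[2]])
f=lambda p:np.concatenate([proj(c,W(p,l))-np.array(px) for c,px,l in obs])
q=least_squares(f,[.45,-.1,.43],loss='soft_l1')
P=q.x
if __name__=='__main__':
    print(P,np.degrees(P[2]));print(np.round(f(P).reshape(-1,2),1))
    print('ball',W(P,(-30,-135,62)),'hinge',W(P,(0,95,62)))
    # offcut corners top z=.097: 
    C=[onz(t,T(*c),.097) for c in [(290,243),(349,235),(367,352),(309,360)]]
    print(np.round(C,4));C=np.array(C);print('off',C.mean(0),[np.linalg.norm(C[i]-C[i-1]) for i in range(4)])
    print('off tri via scene? top-corners',)
    for a in (0.35,.5,.6,.85):
        for R in (192,181): 
            l=(107,95-R*np.cos(a),62+R*np.sin(a)); print(a,R,(proj(t,W(P,l))-(245,155))*4,(proj(s,W(P,l))-(205,165))*7)
E
python3 fit.py
```

```text
ball tri (array([ 0.5440512 , -0.26000024,  0.0571588 ]), [np.float64(1.1863557379180003), np.float64(1.186355737918066)])
[ 0.51810316 -0.1235211   0.42200122] 24.178888850056516
[[-0.4 -0.7]
 [-0.7 -1. ]
 [ 0.1  0.5]
 [-1.3  0.5]
 [-1.7  0.5]
 [ 0.2  0. ]
 [ 0.1 -3.6]]
ball [ 0.54602926 -0.2589653   0.062     ] hinge [ 0.4791924  -0.03685534  0.062     ]
[[ 0.5376 -0.142   0.097 ]
 [ 0.5425 -0.1786  0.097 ]
 [ 0.4702 -0.1885  0.097 ]
 [ 0.4653 -0.1529  0.097 ]]
off [ 0.50388546 -0.16550101  0.097     ] [np.float64(0.07307335655548432), np.float64(0.03689778570405777), np.float64(0.07299784106074887), np.float64(0.03599782719328106)]
off tri via scene? top-corners
0.35 192 [318.06063626  52.84814725] [ 64.25182199 231.0708483 ]
0.35 181 [302.05061472  61.00318188] [ 90.9287049  244.19860528]
0.5 192 [304.43616888  51.53494186] [ 90.04955129 180.58809831]
0.5 181 [288.87843027  59.96931587] [115.59052674 196.83186539]
0.6 192 [291.47648778  52.49882753] [113.3435799  149.63018179]
0.6 181 [276.49084357  61.00314103] [137.74776794 167.83735463]
0.85 192 [245.71501912  61.75247763] [191.9768379   84.56832967]
0.85 181 [233.1711502   69.95605527] [212.19593369 107.07190207]
```

Call:
step_arm --moves '[[[0,0.02,0,2,-3,1.5,100],[0,0.04,0,5,-5,3,100],[0,0.06,0,8,-6,5.5,100],[0,0.08,0,11,-6,8,100],[0,0.1,0,14,-6,10,100]]]'

```text
time_s: 0.57
tcp_pos: [0.3061, -0.4475, 0.2943]
ee_rot: [[0.972, 0.001, -0.233], [0.233, -0.001, 0.972], [0.001, -1.0, -0.001]]
wrist_force: [0.5, -0.3, -0.4]
gripper_width: 0.997
```

Call:
step_arm --moves '[[[0,0.02,0,2.7,0,2.4,100],[0,0.04,0,5.5,0,4.8,100],[0,0.06,0,8.2,0,7.2,100],[0,0.08,0,11,0,9.6,100],[0,0.087,0,13.7,0,12,100]]]'

```text
time_s: 0.98
tcp_pos: [0.4112, -0.2987, 0.2935]
ee_rot: [[0.989, -0.0, -0.148], [0.148, 0.0, 0.989], [0.0, -1.0, 0.0]]
wrist_force: [-0.4, 0.4, -0.3]
gripper_width: 0.999
```

```bash
python3 - <<'E'
from h import *
cap('wrist','w1');cap('scene','s1')
E
```

```text
(no output)
```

View pics/w1.png

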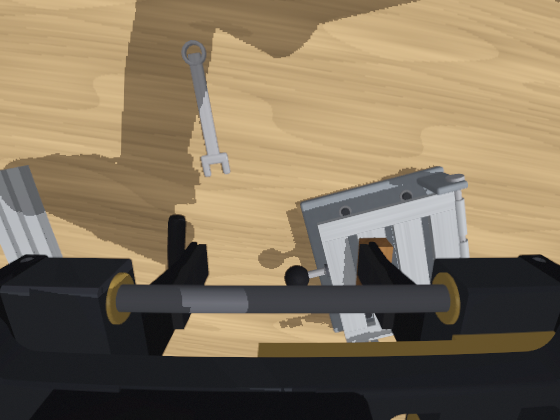

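Call:
step_arm --moves '[[[0,0,0,2.4,0,2.5,100],[0,0,0,4.8,0,5,100],[0,0,0,7.2,0.5,7.5,100],[0,0,0,9.3,2,9.8,100],[0,0,0,11.2,4,11.8,100]]]'

```text
time_s: 1.5
tcp_pos: [0.5054, -0.1659, 0.2545]
ee_rot: [[0.989, 0.004, -0.15], [0.15, -0.0, 0.989], [0.004, -1.0, -0.001]]
wrist_force: [-0.2, 0.5, 1.0]
gripper_width: 0.997
```

```bash
python3 - <<'E'
from h import *
cap('wrist','w2')
E
```

```text
(no output)
```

View pics/w2.png

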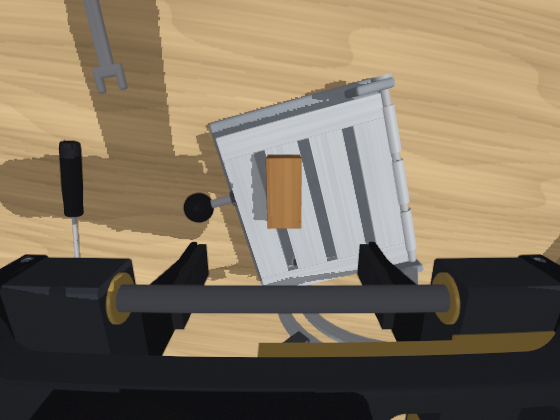

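The wrist view shows the offcut's top face at (267-301,157-228), the ball at (199,208), and the gripper aligned to the block.

```bash
python3 - <<'E'
from h import *
from fit import T,t,P,W
w=load('w2')
print('ball',tri((t,T(470,238)),(w,(199,208))))
tc=[(290,243),(349,235),(367,352),(309,360)]; wc=[(301,228),(268,228),(267,157),(300,157)]
X=np.array([tri((t,T(*a)),(w,b))[0] for a,b in zip(tc,wc)]);print(X.round(4),X.mean(0))
C=np.array([onz(w,b,.097) for b in wc]);print(C.round(4),C.mean(0))
# box
E
python3 - <<'E'
import cv2
im=cv2.imread('pics/top0.png')[165:280,65:185];cv2.imwrite('pics/box.png',cv2.resize(im,None,fx=5,fy=5,interpolation=cv2.INTER_CUBIC))
im=cv2.imread('pics/scene0.png')[255:345,350:470];cv2.imwrite('pics/box2.png',cv2.resize(im,None,fx=5,fy=5,interpolation=cv2.INTER_CUBIC))
E
```

```text
ball tri (array([ 0.5440512 , -0.26000024,  0.0571588 ]), [np.float64(1.1863557379180003), np.float64(1.186355737918066)])
ball (array([ 0.54357172, -0.2577082 ,  0.0698897 ]), [np.float64(0.7906187023763538), np.float64(0.7906187023763825)])
[[ 0.5374 -0.142   0.1033]
 [ 0.5411 -0.1768  0.1085]
 [ 0.4698 -0.1872  0.1068]
 [ 0.4665 -0.1542  0.0891]] [ 0.50368192 -0.16506768  0.10191733]
[[ 0.5402 -0.1418  0.097 ]
 [ 0.5454 -0.1764  0.097 ]
 [ 0.4712 -0.1875  0.097 ]
 [ 0.4664 -0.1553  0.097 ]] [ 0.50578378 -0.16525998  0.097     ]
```

View pics/box.png

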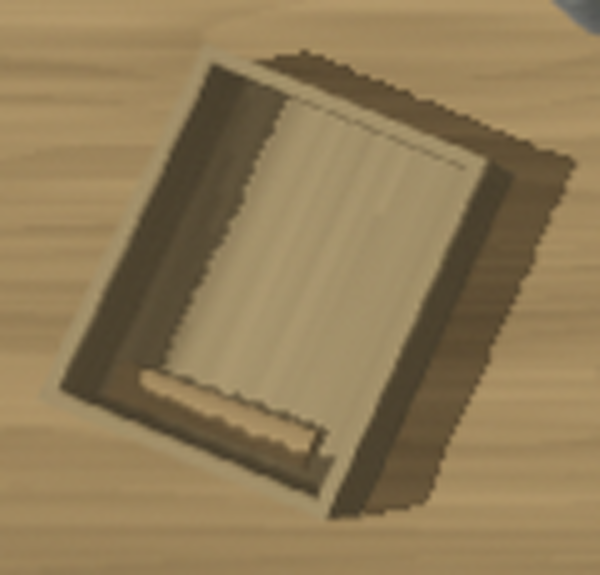

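View pics/box2.png

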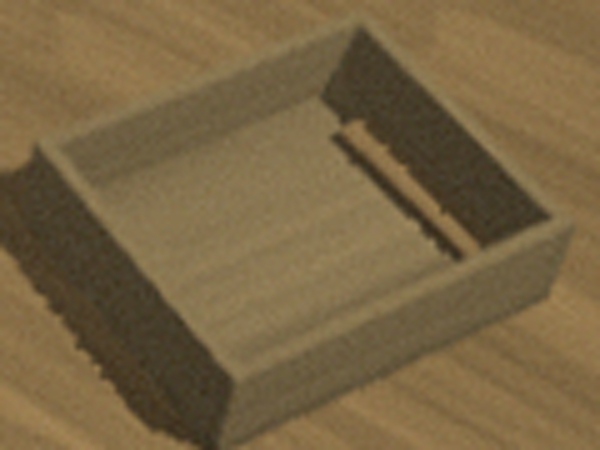

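Call:
step_arm --moves '[[[0,0,0,0,4,0,100],[0,0,0,0,8,0,100],[0,0,0,0,12,0,100],[0,0,0,0,15,0,100],[0,0,0,0,17.1,0,100]]]'

```text
time_s: 1.97
tcp_pos: [0.5014, -0.1673, 0.0791]
ee_rot: [[0.989, -0.005, -0.148], [0.148, 0.001, 0.989], [-0.005, -1.0, 0.001]]
wrist_force: [-0.1, 0.0, 0.2]
gripper_width: 1.0
```

Call:
step_arm --moves '[[[0,0,0,0,0,0,50],[0,0,0,0,0,0,20],[0,0,0,0,0,0,20],[0,0,0,0,0,0,20],[0,0,0,0,0,0,20]]]'

```text
time_s: 2.38
tcp_pos: [0.5039, -0.1672, 0.0829]
ee_rot: [[0.989, 0.001, -0.149], [0.149, 0.0, 0.989], [0.001, -1.0, -0.0]]
wrist_force: [0.0, -0.7, 0.4]
gripper_width: 0.704
```

```bash
python3 - <<'E'
from h import *
t=load('top0')
C=np.array([onz(t,(65+u/5,165+v/5),.055) for u,v in [(207,50),(512,172),(333,520),(47,390)]])
print(C.round(4),C.mean(0),[np.linalg.norm(C[i]-C[i-1]) for i in range(4)])
s=load('scene0')
C2=np.array([onz(s,(350+u/5,255+v/5),.055) for u,v in [(36,145),(360,15),(575,222),(237,378)]])
print(C2.round(4),C2.mean(0))
E
```

```text
[[0.6486 0.4009 0.055 ]
 [0.5847 0.2417 0.055 ]
 [0.4068 0.3267 0.055 ]
 [0.4728 0.4736 0.055 ]] [0.52819973 0.36072699 0.055     ] [np.float64(0.1902091839295271), np.float64(0.17147672348218101), np.float64(0.19715966603304905), np.float64(0.16103413153459895)]
[[0.5958 0.26   0.055 ]
 [0.4153 0.3354 0.055 ]
 [0.4713 0.4798 0.055 ]
 [0.6525 0.4037 0.055 ]] [0.53373634 0.36972547 0.055     ]
```

Call:
step_arm --moves '[[[0,0,0,0,0,0,20],[0,0,0,0,0,0,20],[0,0,0,0,0,0,20],[0,0,0,0,0,0,20],[0,0,0,0,0,0,20]]]'

```text
time_s: 2.8
tcp_pos: [0.5039, -0.167, 0.0827]
ee_rot: [[0.989, 0.0, -0.149], [0.149, -0.0, 0.989], [0.0, -1.0, -0.0]]
wrist_force: [-0.2, 0.9, 1.2]
gripper_width: 0.411
```

```bash
python3 - <<'E'
from h import *
print(r.sense()['joints'])
t=load('top0');s=load('scene0')
print('bottle cap',tri((t,(176,149)),(s,(315,270))), 'base', onz(s,(312,317),0))
E
```

```text
[-8.15641369e-01  2.23359317e+01 -2.39609570e+01 -1.83430401e-04
 -4.36900875e+01 -8.05974540e+01]
bottle cap (array([0.69476558, 0.20227752, 0.14098861]), [np.float64(0.7501286057492708), np.float64(0.7501286057494345)]) base [0.70673444 0.21450641 0.        ]
```

Call:
step_arm --moves '[[[0,0,0,0,-3,0,20],[0,0,0,0,-7,0,20],[0,0,0,0,-11,0,20],[0,0,0,0,-15,1.5,20],[0,0,0,0,-18,4,20]]]'

```text
time_s: 3.22
tcp_pos: [0.4984, -0.1284, 0.2656]
ee_rot: [[0.989, 0.003, -0.147], [0.147, -0.001, 0.989], [0.003, -1.0, -0.001]]
wrist_force: [1.8, 0.7, -0.2]
gripper_width: 0.413
```

```bash
python3 - <<'E'
from h import *
cap('wrist','w3');s=r.sense()
T=np.array([.542,.364,.29])-s['tcp_pos'];print(s['tcp_pos'],s['gripper_width'],s['ee_rot'].T@T*100)
E
```

```text
[ 0.50050756 -0.12549799  0.27206088] 0.40889841378728853 [11.49854229 -1.78401839 47.76105116]
```

View pics/w3.png

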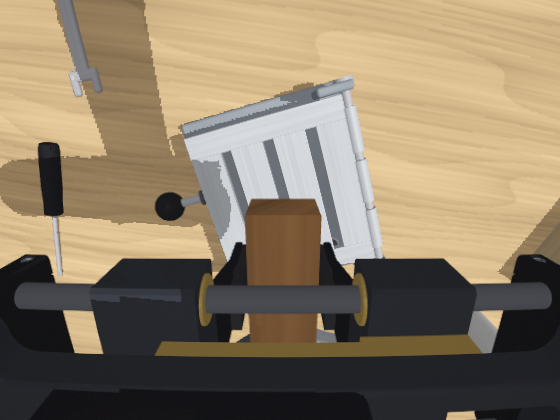

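The offcut is held between the pads. Moving it to the box.

Call:
step_arm --moves '[[[0,0,0,0.8,-1,3.5,20],[0,0,0,1.6,-2,7.5,20],[0,0,0,2.5,-2,11.5,20],[0,0,0,3.5,-2,15.5,20],[0,0,0,4.5,-2,19.5,20]]]'

```text
time_s: 3.68
tcp_pos: [0.5126, 0.0739, 0.2828]
ee_rot: [[0.989, 0.0, -0.149], [0.149, 0.001, 0.989], [0.0, -1.0, 0.0]]
wrist_force: [1.1, -0.9, -0.7]
gripper_width: 0.411
```

Call:
step_arm --moves '[[[0,0,0,1,0,4,20],[0,0,0,2,0,8,20],[0,0,0,3,0,12,20],[0,0,0,4,0,15.5,20],[0,0,0,5,0,19,20]]]'

```text
time_s: 4.1
tcp_pos: [0.5338, 0.2695, 0.2822]
ee_rot: [[0.989, -0.001, -0.15], [0.15, -0.0, 0.989], [-0.001, -1.0, -0.0]]
wrist_force: [1.2, -0.2, -0.6]
gripper_width: 0.411
```

```bash
python3 - <<'E'
from h import *
cap('wrist','w4');s=r.sense()
T=np.array([.542,.364,.29])-s['tcp_pos'];print(s['tcp_pos'],s['joints'],s['gripper_width'],s['ee_rot'].T@T*100)
E
```

```text
[0.53512541 0.27507332 0.28102979] [ 4.25832775e+01  1.80928769e+01  1.42966439e+00 -4.78836197e-02
 -7.32091860e+01 -1.23730374e+02] 0.411790596149238 [ 2.04699557 -0.87762261  8.68310847]
```

View pics/w4.png

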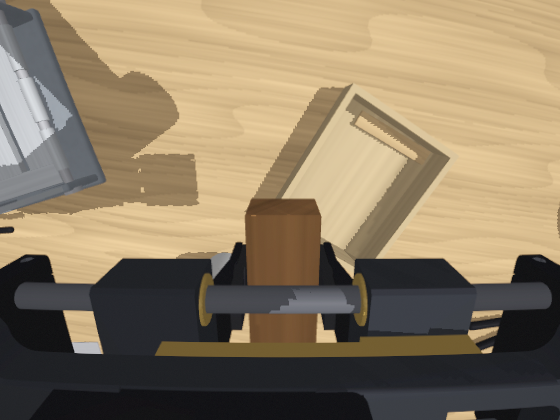

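Call:
step_arm --moves '[[[0,0.06,0,0.6,0,2.5,20],[0,0.12,0,1.2,0,5,20],[0,0.18,0,1.6,0,7,20],[0,0.24,0,2,0,8.7,20],[0,0.3,0,2,0,8.7,20]]]'

```text
time_s: 4.57
tcp_pos: [0.5408, 0.3594, 0.2809]
ee_rot: [[0.989, -0.001, 0.15], [-0.15, -0.0, 0.989], [-0.001, -1.0, -0.001]]
wrist_force: [-0.1, -0.7, -2.1]
gripper_width: 0.411
```

```bash
python3 - <<'E'
from h import *
w=load('w4');print(onz(w,(352,85),.055),onz(w,(450,158),.055))
cap('wrist','w5')
s=r.sense();print(s['tcp_pos'],s['joints'],s['gripper_width'])
E
```

```text
[0.41225212 0.33084241 0.055     ] [0.47533323 0.46874552 0.055     ]
[0.54064601 0.35798396 0.28102866] [ 4.77624253e+01  2.29547125e+01  8.65409138e+00 -3.28518682e-02
 -7.58071939e+01 -1.46533263e+02] 0.4095940017059059
```

View pics/w5.png

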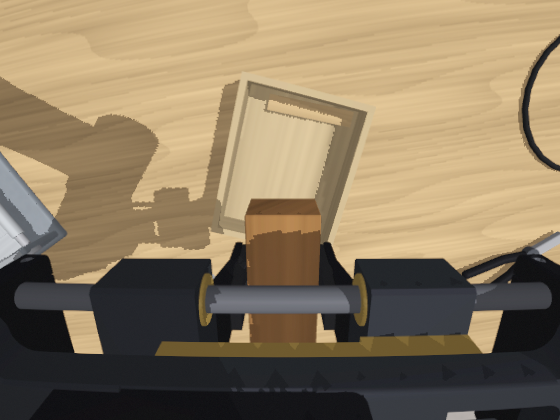

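Call:
step_arm --moves '[[[0,0,0,0,4,0.5,20],[0,0,0,0,8,0.5,20],[0,0,0,0,12,0.5,20],[0,0,0,0,16,0.5,20],[0,0,0,0,19,0.5,20]]]'

```text
time_s: 5.03
tcp_pos: [0.5403, 0.3596, 0.0889]
ee_rot: [[0.989, -0.004, 0.149], [-0.149, -0.003, 0.989], [-0.003, -1.0, -0.003]]
wrist_force: [0.3, -0.0, -1.1]
gripper_width: 0.408
```

Call:
step_arm --moves '[[[0,0,0,0,2.5,0,20],[0,0,0,0,4.5,0,20],[0,0,0,0,6,0,20],[0,0,0,0,6,0,20],[0,0,0,0,6,0,20]]]'

```text
time_s: 5.45
tcp_pos: [0.5416, 0.3606, 0.0318]
ee_rot: [[0.989, -0.001, 0.149], [-0.149, -0.002, 0.989], [-0.001, -1.0, -0.002]]
wrist_force: [-0.1, 0.7, 0.5]
gripper_width: 0.412
```

Call:
step_arm --moves '[[[0,0,0,0,0.3,0,20],[0,0,0,0,0.6,0,20],[0,0,0,0,0.6,0,20],[0,0,0,0,0.6,0,70],[0,0,0,0,0.6,0,70]]]'

```text
time_s: 5.87
tcp_pos: [0.5422, 0.3617, 0.0274]
ee_rot: [[0.989, 0.001, 0.149], [-0.149, 0.001, 0.989], [0.001, -1.0, 0.001]]
wrist_force: [-0.2, 0.2, 0.0]
gripper_width: 0.49
```

Call:
step_arm --moves '[[[0,0,0,0,0,0,70],[0,0,0,0,0,0,70],[0,0,0,0,0,0,70],[0,0,0,0,0,0,70],[0,0,0,0,0,0,70]]]'

```text
time_s: 6.28
tcp_pos: [0.5419, 0.3614, 0.0266]
ee_rot: [[0.989, -0.0, 0.15], [-0.15, 0.0, 0.989], [-0.0, -1.0, 0.0]]
wrist_force: [0.2, 0.0, -0.0]
gripper_width: 0.691
```

Call:
step_arm --moves '[[[0,0,0,0,-3,0,70],[0,0,0,0,-7,0,70],[0,0,0,0,-11,0,70],[0,0,0,0,-15,0,70],[0,0,0,0,-19,0,70]]]'

```text
time_s: 6.7
tcp_pos: [0.5416, 0.361, 0.2186]
ee_rot: [[0.989, 0.0, 0.15], [-0.15, -0.0, 0.989], [0.0, -1.0, -0.0]]
wrist_force: [0.3, 0.9, -0.3]
gripper_width: 0.702
```

```bash
python3 - <<'E'
from h import *
cap('scene','s6');cap('top','t6');cap('wrist','w6')
s=r.sense();print(s['tcp_pos'],s['joints'],s['gripper_width'])
E
```

```text
[0.54334041 0.36265311 0.22147854] [ 4.78989039e+01  2.49768726e+01  3.29256553e+00  4.21267827e-02
 -6.77672539e+01 -1.46506899e+02] 0.702155141428014
```

View pics/s6.png

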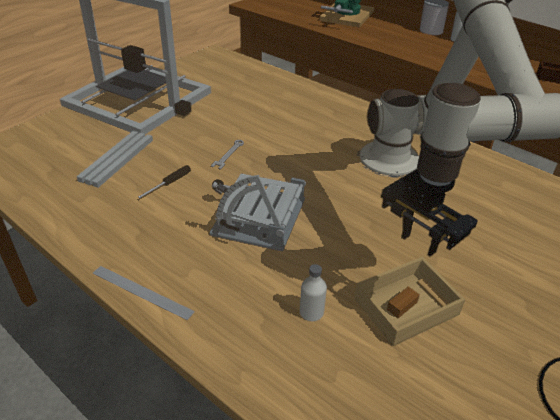

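View pics/w6.png

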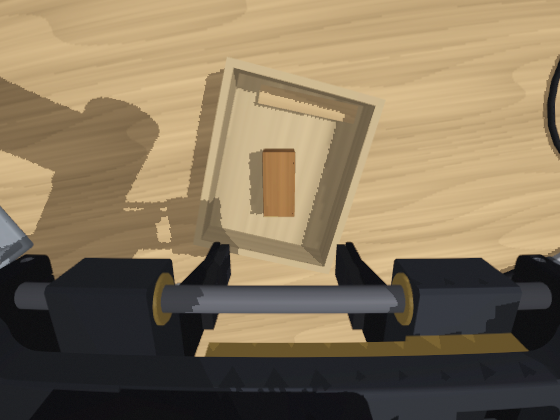

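The offcut lies flat in the box, at wrist (279,183) and scene (403,302). Next I'll measure the index clip.

```bash
python3 - <<'E'
from h import *
for t,(x,y,w,hh),s in [('t6',(270,155,80,60),9),('s6',(205,165,80,60),9)]:
    im=cv2.imread(f'pics/{t}.png')[y:y+hh,x:x+w]; im=cv2.resize(im,None,fx=s,fy=s,interpolation=cv2.INTER_CUBIC)
    for i in range(0,w,10): cv2.putText(im,str(x+i),(i*s,8),0,.3,(0,0,255))
    for i in range(0,hh,10): cv2.putText(im,str(y+i),(0,i*s+4),0,.3,(0,0,255))
    cv2.imwrite(f'pics/{t}c.png',im)
E
```

```text
(no output)
```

View pics/t6c.png

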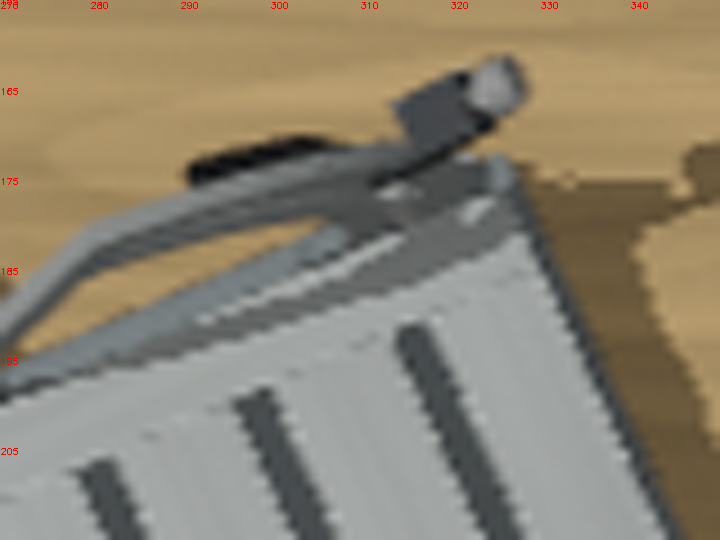

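View pics/s6c.png

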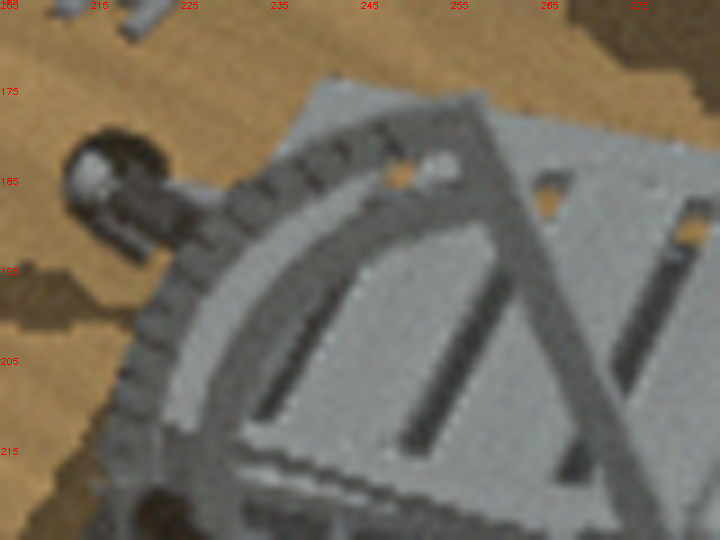

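Call:
step_arm --moves '[[[0,-0.05,0,1,-2.5,-2,70],[0,-0.12,0,2.5,-5,-4.5,70],[0,-0.19,0,4,-7.5,-7.5,70],[0,-0.26,0,6,-9.5,-11,70],[0,-0.33,0,8,-11,-14.5,70]]]'

```text
time_s: 7.27
tcp_pos: [0.5977, 0.2092, 0.3255]
ee_rot: [[0.983, 0.0, -0.184], [0.184, 0.0, 0.983], [0.0, -1.0, 0.0]]
wrist_force: [1.6, 0.9, 0.5]
gripper_width: 0.699
```

```bash
cat > go.py <<'E'
import sys
from h import *
s=r.sense();T=np.array([float(v) for v in sys.argv[1:4]])-s['tcp_pos']
print('t',s['time_s'],s['tcp_pos'].round(4),s['joints'].round(1),'\nrot',s['ee_rot'].round(3).tolist(),'d cm',(s['ee_rot'].T@T*100).round(2),'F',s['wrist_force'].round(1),s['gripper_width'].round(3))
E
python3 go.py .74 -.15 .33
```

```text
Traceback (most recent call last):
  File "go.py", line 4, in <module>
    print('t',s['time_s'],s['tcp_pos'].round(4),s['joints'].round(1),'\nrot',s['ee_rot'].round(3).tolist(),'d cm',(s['ee_rot'].T@T*100).round(2),'F',s['wrist_force'].round(1),s['gripper_width'].round(3))
                                                                                                                                                                               ^^^^^^^^^^^^^^^^^^^^^^^^
AttributeError: 'float' object has no attribute 'round'
```

```bash
sed -i "s/s\['gripper_width'\].round(3)/round(float(s['gripper_width']),3)/" go.py
python3 go.py .74 -.15 .33
```

```text
t 7.2667 [0.5977 0.2092 0.3255] [  33.9   20.4   10.9   -0.   -80.6 -113.3] 
rot [[0.983, 0.0, -0.184], [0.184, 0.0, 0.983], [0.0, -1.0, 0.0]] d cm [  7.39  -0.45 -37.92] F [1.6 0.9 0.5] 0.699
```

Call:
step_arm --moves '[[[0,-0.05,0,1.2,0,-3.8,70],[0,-0.1,0,2.4,0,-7.6,70],[0,-0.15,0,3.6,0,-11.4,70],[0,-0.2,0,4.8,0,-15.2,70],[0,-0.23,0,6,0,-19,70]]]'

```text
time_s: 7.68
tcp_pos: [0.6908, 0.0322, 0.3231]
ee_rot: [[0.916, -0.003, -0.401], [0.401, -0.0, 0.916], [-0.003, -1.0, 0.001]]
wrist_force: [-0.2, 0.6, 0.8]
gripper_width: 0.699
```

```bash
python3 go.py .74 -.15 .32
```

```text
t 7.6833 [0.6908 0.0322 0.3231] [ 16.   26.8  20.5  -0.  -83.9 -82.4] 
rot [[0.916, -0.003, -0.401], [0.401, -0.0, 0.916], [-0.003, -1.0, 0.001]] d cm [ -2.79   0.3  -18.67] F [-0.2  0.6  0.8] 0.699
```

Call:
step_arm --moves '[[[0,0,0.12,-0.6,0,-3.8,70],[0,0,0.24,-1.2,0,-7.6,70],[0,0,0.36,-1.8,0,-11.4,70],[0,0,0.48,-2.4,0,-15,70],[0,0,0.6,-2.8,0,-18.6,70]]]'

```text
time_s: 8.1
tcp_pos: [0.738, -0.1456, 0.3246]
ee_rot: [[0.762, -0.511, -0.398], [0.331, -0.221, 0.917], [-0.557, -0.831, 0.0]]
wrist_force: [2.9, -0.4, 1.0]
gripper_width: 0.696
```

```bash
python3 go.py .74 -.15 .32; python3 -c "
from h import *
cap('wrist','w7')"
```

```text
t 8.1 [ 0.738  -0.1456  0.3246] [   4.9   55.4   62.5   13.1 -128.8  -66.1] 
rot [[0.762, -0.511, -0.398], [0.331, -0.221, 0.917], [-0.557, -0.831, 0.0]] d cm [ 0.26  0.38 -0.49] F [ 2.9 -0.4  1. ] 0.696
```

View pics/w7.png

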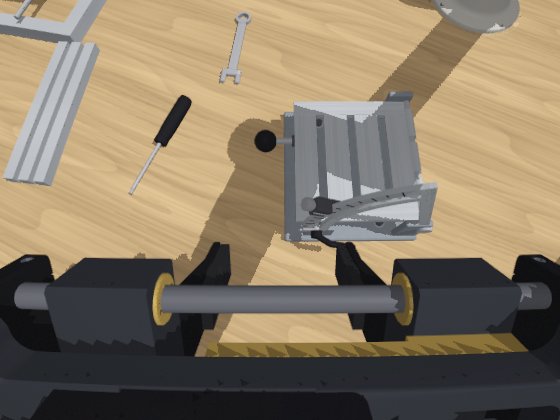

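```bash
python3 - <<'E'
from h import *
im=cv2.imread('pics/w7.png')[170:250,270:450];cv2.imwrite('pics/w7c.png',cv2.resize(im,None,fx=4,fy=4,interpolation=cv2.INTER_CUBIC))
E
```

```text
(no output)
```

View pics/w7c.png

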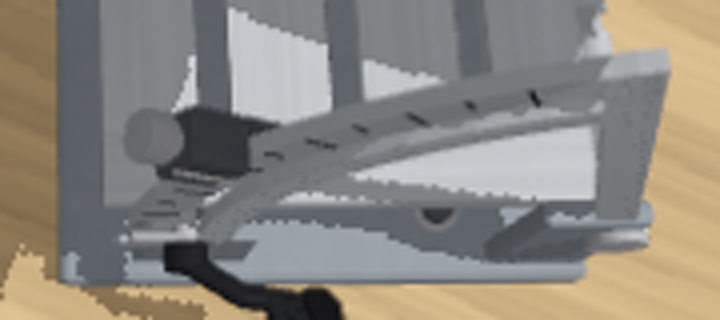

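```bash
python3 - <<'E'
from h import *
from fit import *
w=load('w7')
tp=(270+496/9,155+85/9);sp=(205+91/9,165+171/9);wp=(308.3,203.8)
def loc(X):
    x,y,a=P;h=np.array(W(P,(0,95,62)));d=X-h;c,n=np.cos(a),np.sin(a)
    l=np.array([c*d[0]+n*d[1],-n*d[0]+c*d[1],d[2]])*1000;return l.round(1),'ang',np.arctan2(l[2],-l[1]).round(4),'R',np.hypot(l[1],l[2]).round(1)
for obs in ([(t,tp),(w,wp)],[(t,tp),(s,sp)],[(s,sp),(w,wp)],[(t,tp),(s,sp),(w,wp)]):
    X,e=tri(*obs);print(X.round(4),np.round(e,1),loc(X))
# ball
X,e=tri((t,T(470,238)),(w,(265,141)),(load('w2'),(199,208)));print('ball',X,e,loc(X))
E
```

```text
ball tri (array([ 0.5440512 , -0.26000024,  0.0571588 ]), [np.float64(1.1863557379180003), np.float64(1.186355737918066)])
[ 0.6503 -0.1542  0.1711] [0.3 0.3] (array([ 108. , -177.1,  109.1]), 'ang', np.float64(0.5523), 'R', np.float64(208.1))
[ 0.6488 -0.1533  0.1744] [1. 1.] (array([ 107.1, -175.8,  112.4]), 'ang', np.float64(0.5689), 'R', np.float64(208.6))
[ 0.6498 -0.153   0.1741] [1.6 1.6] (array([ 108.1, -175.8,  112.1]), 'ang', np.float64(0.5675), 'R', np.float64(208.5))
[ 0.6496 -0.1535  0.1737] [0.7 1.8 1.5] (array([ 107.7, -176.3,  111.7]), 'ang', np.float64(0.565), 'R', np.float64(208.7))
ball [ 0.54573876 -0.25957693  0.06098258] [np.float64(1.4859808751292185), np.float64(0.4037034476944671), np.float64(1.1770380824032767)] (array([ -30.5, -230.4,   -1. ]), 'ang', np.float64(-0.0044), 'R', np.float64(230.4))
```

Call:
step_arm --moves '[[[0,0,0.1,1.2,1.2,0,70],[0,0,0.2,2.4,2.4,0,70],[0,0,0.3,3.3,3.6,0,70],[0,0,0.35,3.8,4.5,0,70],[0,0,0.35,4.2,5,0,70]]]'

```text
time_s: 8.57
tcp_pos: [0.7469, -0.1399, 0.2416]
ee_rot: [[0.519, -0.755, -0.401], [0.237, -0.324, 0.916], [-0.821, -0.571, 0.011]]
wrist_force: [-0.0, -0.5, -1.7]
gripper_width: 0.7
```

```bash
python3 go.py .74 -.15 .26; python3 -c "
from h import *
cap('wrist','w8')"
```

```text
t 8.5667 [ 0.7469 -0.1399  0.2416] [   5.9   74.4   78.4   25.4 -145.3  -57.8] 
rot [[0.519, -0.755, -0.401], [0.237, -0.324, 0.916], [-0.821, -0.571, 0.011]] d cm [-2.11 -0.2  -0.62] F [-0.  -0.5 -1.7] 0.7
```

View pics/w8.png

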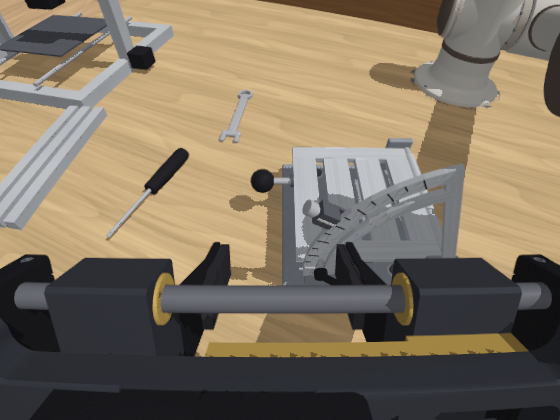

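```bash
python3 - <<'E'
from h import *
im=cv2.imread('pics/w8.png')[140:280,245:475];cv2.imwrite('pics/w8c.png',cv2.resize(im[40:140,30:180],None,fx=5,fy=5,interpolation=cv2.INTER_CUBIC))
E
```

```text
(no output)
```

View pics/w8c.png

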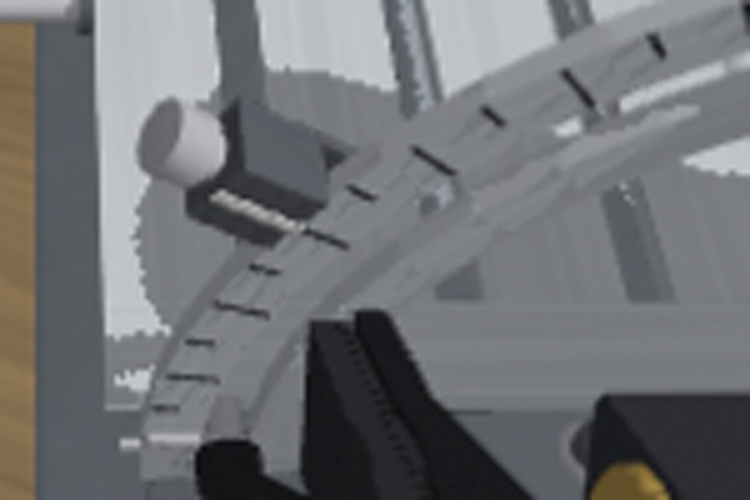

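```bash
python3 - <<'E'
from h import *
from fit import *
w=load('w8')
C=lambda u,v:(275+u/5,180+v/5)
h=W(P,(0,95,62));a0=P[2];c,n=np.cos(a0),np.sin(a0);R=np.array([[c,n,0],[-n,c,0],[0,0,1]])
def pl(p,xl):
    o,d=ray(w,p);o=R@(o-h);d=R@d;q=o+d*(xl/1000-o[0])/d[0];return q*1000
def show(nm,p,xl):
    q=pl(p,xl);print(nm,xl,q.round(1),'R',np.hypot(q[1],q[2]).round(1),'ang',np.degrees(np.arctan2(q[2],-q[1])).round(2))
for xl in(107,110,113,116):
    show('out',C(213,191),xl);show('in',C(298,228),xl)
show('ptr tip',C(121,441),104)
for p in [(303,230),(348,246),(215,304),(268,316),(166,377),(216,381),(413,150),(455,173),(562,70),(595,106)]:
    show('tick',C(*p),110)
X,e=tri((t,(270+496/9,155+85/9)),(w,C(180,140)),(load('w7'),(308.3,203.8)));print(X,e,(R@(X-h)*1000).round(1))
X,e=tri((t,T(470,238)),(w,(262.5,181)));print('ball',X,e,R@(X-h))
E
```

```text
ball tri (array([ 0.5440512 , -0.26000024,  0.0571588 ]), [np.float64(1.1863557379180003), np.float64(1.186355737918066)])
out 107 [ 107.  -169.4   93.7] R 193.6 ang 28.94
in 107 [ 107.  -151.4   81.3] R 171.8 ang 28.24
out 110 [ 110.  -170.    97.8] R 196.2 ang 29.9
in 110 [ 110.  -152.3   85.6] R 174.7 ang 29.34
out 113 [ 113.  -170.7  101.9] R 198.8 ang 30.83
in 113 [ 113.  -153.3   89.9] R 177.7 ang 30.4
out 116 [ 116.  -171.3  106. ] R 201.5 ang 31.74
in 116 [ 116.  -154.2   94.2] R 180.8 ang 31.42
ptr tip 104 [ 104.  -181.   -14.8] R 181.6 ang -4.67
tick 110 [ 110.  -151.3   84.9] R 173.5 ang 29.31
tick 110 [ 110.  -141.5   79.4] R 162.3 ang 29.28
tick 110 [ 110.  -165.6   58.1] R 175.6 ang 19.34
tick 110 [ 110.  -154.    53.3] R 163.0 ang 19.1
tick 110 [ 110.  -173.5   27.7] R 175.7 ang 9.07
tick 110 [ 110.  -162.1   25.8] R 164.2 ang 9.03
tick 110 [ 110.  -134.9  110.2] R 174.2 ang 39.26
tick 110 [ 110.  -125.6  103.3] R 162.6 ang 39.42
tick 110 [ 110.  -113.6  132.5] R 174.6 ang 49.39
tick 110 [ 110.  -105.   122.8] R 161.6 ang 49.48
[ 0.65023287 -0.154187    0.17221595] [np.float64(0.2919678274544979), np.float64(0.28032594543215295), np.float64(0.5328257215759792)] [ 108.  -177.1  110.2]
ball [ 0.54446228 -0.26004758  0.0588023 ] [np.float64(0.5989749548600704), np.float64(0.5989749548601595)] [-0.0318728  -0.23034552 -0.0031977 ]
```

```bash
cat > plan.py <<'E'
import sys
from h import *
from scipy.spatial.transform import Rotation as Ro
# x y z yaw
s=r.sense();T=np.array([float(v) for v in sys.argv[1:4]])-s['tcp_pos'];yaw=np.radians(float(sys.argv[4]))
x=np.array([np.cos(yaw),np.sin(yaw),0]);y=np.array([0,0,-1.]);G=np.c_[x,y,np.cross(x,y)]
print('t',s['time_s'],s['tcp_pos'].round(4),s['joints'].round(1),'shift',(s['ee_rot'].T@T*100).round(2),'rotvec',Ro.from_matrix(s['ee_rot'].T@G).as_rotvec().round(3),'F',s['wrist_force'].round(1),round(float(s['gripper_width']),3))
E
python3 plan.py .70 -.2 .34 24
```

```text
t 8.6167 [ 0.7467 -0.14    0.2463] [   5.9   74.    78.5   25.3 -145.2  -57.9] shift [-11.54   0.02  -3.55] rotvec [-0.01  -0.002 -0.955] F [ 0.1 -0.3 -2. ] 0.698
```

Call:
step_arm --moves '[[[0,0,-0.12,-2,0,-0.5,70],[0,0,-0.24,-4,0,-1,70],[0,0,-0.36,-6,0,-1.5,70],[0,0,-0.48,-8.5,0,-2.5,70],[0,0,-0.6,-11,0,-3.5,70]]]'

```text
time_s: 9.03
tcp_pos: [0.699, -0.1987, 0.3519]
ee_rot: [[0.863, -0.307, -0.401], [0.376, -0.138, 0.916], [-0.336, -0.942, -0.004]]
wrist_force: [0.9, -0.2, 0.1]
gripper_width: 0.699
```

```bash
python3 plan.py .61 -.26 .32 24
```

```text
t 9.0333 [ 0.699  -0.1987  0.3519] [   0.    40.8   43.3    8.5 -110.4  -64.7] shift [-8.91  6.58 -2.04] rotvec [ 0.003 -0.007 -0.343] F [ 0.9 -0.2  0.1] 0.699
```

Call:
step_arm --moves '[[[0,0,-0.1,-2,1.2,-0.5,80],[0,0,-0.2,-4,2.5,-1,90],[0,0,-0.29,-6,4,-1.5,100],[0,0,-0.343,-7.5,5.5,-2,100],[0,0,-0.343,-8.9,6.6,-2,100]]]'

```text
time_s: 9.45
tcp_pos: [0.6064, -0.2616, 0.3212]
ee_rot: [[0.918, -0.001, -0.397], [0.397, -0.005, 0.918], [-0.002, -1.0, -0.004]]
wrist_force: [1.0, 1.3, 0.8]
gripper_width: 0.967
```

```bash
python3 plan.py .545 -.26 .25 -66
```

```text
t 9.45 [ 0.6064 -0.2616  0.3212] [ -9.2  23.3  14.6   0.3 -81.3 -57.4] shift [-5.56  7.12  2.61] rotvec [5.00e-03 1.56e+00 1.00e-03] F [1.  1.3 0.8] 0.967
```

Call:
step_arm --moves '[[[0,0.12,0,-1.2,0.5,0.6,100],[0,0.24,0,-2.4,1,1.2,100],[0,0.36,0,-3.6,1.5,1.8,100],[0,0.48,0,-4.6,2,2.2,100],[0,0.6,0,-5.5,2.5,2.6,100]]]'

```text
time_s: 9.87
tcp_pos: [0.5478, -0.2579, 0.2944]
ee_rot: [[0.981, -0.005, 0.194], [-0.194, -0.005, 0.981], [-0.004, -1.0, -0.006]]
wrist_force: [-0.6, -0.9, 0.6]
gripper_width: 0.998
```

Call:
step_arm --moves '[[[0,0.12,0,0,0.5,0,100],[0,0.24,0,0,1,0,100],[0,0.36,0,0,1.5,0,100],[0,0.48,0,0,2,0,100],[0,0.6,0,0,2.5,0,100]]]'

```text
time_s: 10.28
tcp_pos: [0.5485, -0.258, 0.2692]
ee_rot: [[0.701, -0.005, 0.714], [-0.714, -0.005, 0.701], [-0.0, -1.0, -0.007]]
wrist_force: [-0.9, -1.2, -0.6]
gripper_width: 1.001
```

```bash
python3 plan.py .545 -.26 .22 -65.8
```

```text
t 10.2833 [ 0.5485 -0.258   0.2692] [  -9.7   19.     1.     0.4  -72.2 -125.9] shift [-0.1   4.92 -0.35] rotvec [0.007 0.354 0.001] F [-0.9 -1.2 -0.6] 1.001
```

Call:
step_arm --moves '[[[0,0.12,0,0,1,0,100],[0.005,0.24,0,0,2,-0.2,100],[0.007,0.354,0,-0.1,3,-0.4,100],[0.007,0.354,0,-0.1,3,-0.4,100],[0.007,0.354,0,-0.1,3,-0.4,100]]]'

```text
time_s: 10.7
tcp_pos: [0.5446, -0.2603, 0.2388]
ee_rot: [[0.418, -0.001, 0.909], [-0.909, -0.001, 0.418], [0.0, -1.0, -0.002]]
wrist_force: [1.4, -0.5, 0.2]
gripper_width: 0.999
```

```bash
python3 plan.py .545 -.26 .055 -65.8; python3 -c "
from h import *
cap('wrist','w9')"
```

```text
t 10.7 [ 0.5446 -0.2603  0.2388] [-1.020e+01  1.980e+01 -2.200e+00  1.000e-01 -6.810e+01 -1.452e+02] shift [-0.02 18.38  0.08] rotvec [0.002 0.009 0.   ] F [ 1.4 -0.5  0.2] 0.999
```

View pics/w9.png

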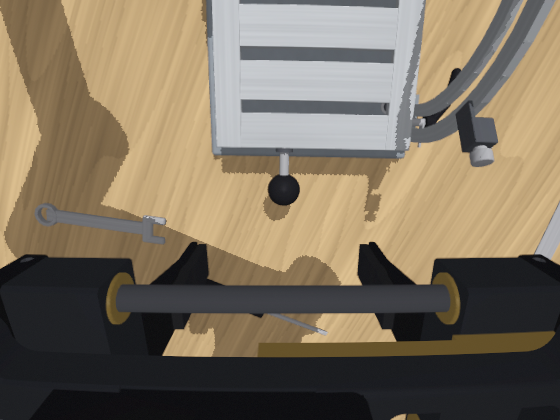

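```bash
python3 -c "
from h import *
w=load('w9');t=load('t6')
print(onz(w,(284,190),.061), tri((w,(284,190)),(load('top0'),(362.5,214.5))))
print('driver tip/handle end top', onz(t,(426,162),.01),onz(t,(429,233),.015), onz(w,(325,332),.01))
"
```

```text
[ 0.54694431 -0.26016642  0.061     ] (array([ 0.5462415 , -0.26131344,  0.05558607]), [np.float64(1.265592905806893), np.float64(1.2655929058069075)])
driver tip/handle end top [ 0.69254905 -0.44430891  0.01      ] [ 0.49994504 -0.4431719   0.015     ] [ 0.69710977 -0.44152925  0.01      ]
```

Call:
step_arm --moves '[[[0,0,0,0,3.5,0,100],[0,0,0,0,7,0,100],[0,0,0,0,10,0,100],[0,0,0,0,11,0,100],[0,0,0,0,11,0,100]]]'

```text
time_s: 11.17
tcp_pos: [0.5436, -0.26, 0.1261]
ee_rot: [[0.416, -0.007, 0.909], [-0.909, 0.0, 0.416], [-0.003, -1.0, -0.006]]
wrist_force: [-0.6, -0.6, 0.2]
gripper_width: 0.999
```

```bash
python3 plan.py .545 -.26 .055 -65.8; python3 -c "
from h import *
cap('wrist','w10')"
```

```text
t 11.1667 [ 0.5436 -0.26    0.1261] [-1.020e+01  2.540e+01 -1.080e+01  1.000e-01 -5.410e+01 -1.453e+02] shift [0.08 7.11 0.17] rotvec [ 0.006  0.007 -0.003] F [-0.6 -0.6  0.2] 0.999
```

View pics/w10.png

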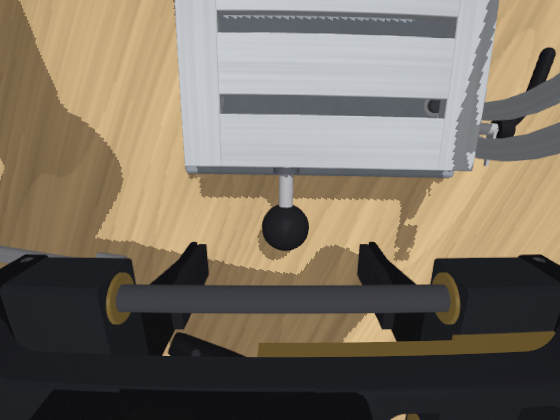

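Call:
step_arm --moves '[[[0,0,0,0.1,3,0.1,100],[0,0,0,0.1,5.5,0.1,100],[0,0,0,0.1,7.4,0.1,100],[0,0,0,0.1,7.4,0.1,70],[0,0,0,0.1,7.4,0.1,55]]]'

```text
time_s: 11.63
tcp_pos: [0.5473, -0.2613, 0.0558]
ee_rot: [[0.416, -0.0, 0.909], [-0.909, -0.002, 0.416], [0.002, -1.0, -0.001]]
wrist_force: [0.9, 0.7, 0.6]
gripper_width: 0.921
```

```bash
python3 plan.py .546 -.26 .054 -65.8; python3 -c "
from h import *
cap('wrist','w11')"
```

```text
t 11.6333 [ 0.5473 -0.2613  0.0558] [-1.020e+01  3.030e+01 -1.450e+01  1.000e-01 -4.520e+01 -1.453e+02] shift [-0.17  0.18 -0.06] rotvec [0.001 0.007 0.002] F [0.9 0.7 0.6] 0.921
```

View pics/w11.png

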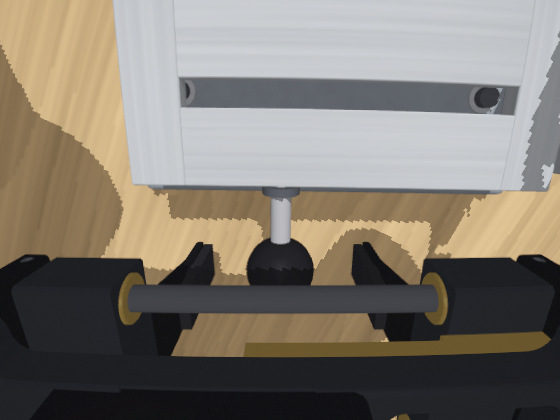

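```bash
python3 -c "
from h import *
w=load('w11');s=r.sense();R=s['ee_rot'];p=s['tcp_pos']
print(proj(w,p),proj(w,p-.008*R[:,1]),proj(w,p+.011*R[:,1]))
g=p-.008*R[:,1]
for k in(-.01,0,.01):print(k,proj(w,g+k*R[:,0]))
"
```

```text
[281.63423307 269.09942364] [281.55662431 276.5855716 ] [281.73019806 259.84538119]
-0.01 [281.51829882 258.95091061]
0 [281.55662431 276.5855716 ]
0.01 [281.59382046 293.50957312]
```

Call:
step_arm --moves '[[[0,0,0,-0.3,0.15,0,40],[0,0,0,-0.3,0.15,0,20],[0,0,0,-0.3,0.15,0,20],[0,0,0,-0.3,0.15,0,20],[0,0,0,-0.3,0.15,0,20]]]'

```text
time_s: 12.1
tcp_pos: [0.5448, -0.2581, 0.0531]
ee_rot: [[0.415, -0.001, 0.91], [-0.91, -0.001, 0.415], [0.0, -1.0, -0.002]]
wrist_force: [1.0, -0.2, -0.0]
gripper_width: 0.51
```

Call:
step_arm --moves '[[[0,0,0,0,0,0,20],[0,0,0,0,0,0,20],[0,0,0,0,0,0,20],[0,0,0,0,0,0,20],[0,0,0,0,0,0,20]]]'

```text
time_s: 12.52
tcp_pos: [0.5442, -0.2583, 0.0526]
ee_rot: [[0.415, -0.003, 0.91], [-0.91, -0.001, 0.415], [-0.001, -1.0, -0.003]]
wrist_force: [-2.2, -1.0, 2.3]
gripper_width: 0.38
```

```bash
python3 plan.py .546 -.26 .054 -65.8
```

```text
t 12.5167 [ 0.5442 -0.2583  0.0526] [-1.000e+01  3.030e+01 -1.510e+01  1.000e-01 -4.480e+01 -1.456e+02] shift [ 0.23 -0.14  0.09] rotvec [ 0.003  0.006 -0.001] F [-2.2 -1.   2.3] 0.38
```

Call:
step_arm --moves '[[[0,0,0,-0.03,-1.15,0,20],[0,0,0,-0.12,-2.3,0,20],[0,0,0,-0.26,-3.44,0,20],[0,0,0,-0.46,-4.57,0,20],[0,0,0,-0.72,-5.69,0,20]]]'

```text
time_s: 12.93
tcp_pos: [0.5412, -0.2514, 0.1106]
ee_rot: [[0.415, -0.003, 0.91], [-0.91, -0.0, 0.415], [-0.001, -1.0, -0.003]]
wrist_force: [0.0, -2.6, -3.0]
gripper_width: 0.378
```

```bash
python3 plan.py .546 -.26 .054 -65.8;python3 -c "
from h import *
cap('wrist','w12')"
```

```text
t 12.9333 [ 0.5412 -0.2514  0.1106] [-9.400e+00  2.580e+01 -1.280e+01  1.000e-01 -5.150e+01 -1.462e+02] shift [0.99 5.66 0.09] rotvec [ 0.003  0.005 -0.001] F [ 0.  -2.6 -3. ] 0.378
```

View pics/w12.png

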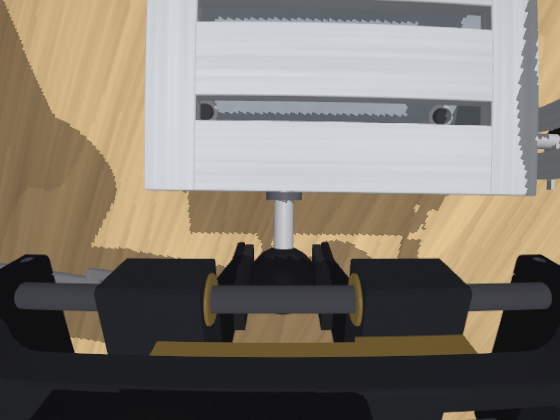

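Call:
step_arm --moves '[[[0,0,0,-0.31,-1.11,0,20],[0,0,0,-0.68,-2.2,0,20],[0,0,0,-1.1,-3.27,0,20],[0,0,0,-1.57,-4.31,0,20],[0,0,0,-2.1,-5.34,0,20]]]'

```text
time_s: 13.4
tcp_pos: [0.5326, -0.2318, 0.1638]
ee_rot: [[0.415, -0.003, 0.91], [-0.91, -0.0, 0.415], [-0.001, -1.0, -0.003]]
wrist_force: [-1.4, -2.5, -3.1]
gripper_width: 0.381
```

Call:
step_arm --moves '[[[0,0,0,-0.13,-0.22,0,20],[0,0,0,-0.26,-0.44,0,20],[0,0,0,-0.39,-0.66,0,20],[0,0,0,-0.5,-0.87,0,20],[0,0,0,-0.5,-0.87,0,20]]]'

```text
time_s: 13.82
tcp_pos: [0.5308, -0.2276, 0.1715]
ee_rot: [[0.415, -0.003, 0.91], [-0.91, -0.0, 0.415], [-0.001, -1.0, -0.003]]
wrist_force: [-1.9, -1.9, -2.0]
gripper_width: 0.38
```

```bash
python3 plan.py .546 -.26 .054 -65.8;python3 - <<'E'
from h import *
cap('wrist','w13');cap('scene','s13')
s=r.sense();R=s['ee_rot'];g=s['tcp_pos']-.008*R[:,1];print('grasp',g, 'asin',np.arcsin((g[2]-.062)/.23))
im=cv2.imread('pics/s13.png')[165:235,195:285];cv2.imwrite('pics/s13c.png',cv2.resize(im,None,fx=8,fy=8,interpolation=cv2.INTER_CUBIC))
E
```

```text
t 13.8167 [ 0.5308 -0.2276  0.1715] [  -7.1   20.5  -11.4    0.   -58.3 -148.4] shift [ 3.58 11.75  0.07] rotvec [ 0.003  0.006 -0.001] F [-1.9 -1.9 -2. ] 0.38
grasp [ 0.53093265 -0.22783565  0.17918087] asin 0.5345827352601287
```

View pics/s13c.png

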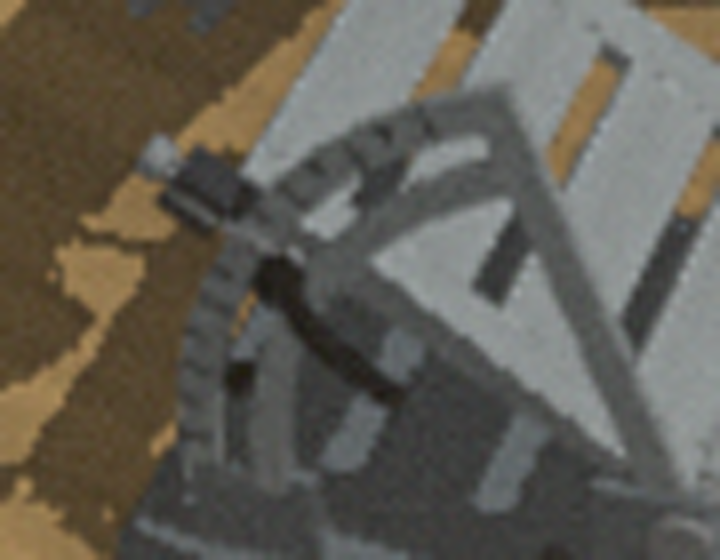

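View pics/w13.png

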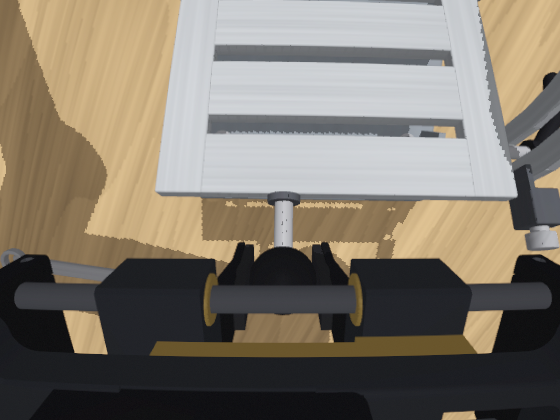

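```bash
python3 - <<'E'
from h import *
from fit import P,W
s=load('s13')
im=cv2.imread('pics/s13.png')[175:205,210:240];im=cv2.resize(im,None,fx=20,fy=20,interpolation=cv2.INTER_LANCZOS4)
im=cv2.convertScaleAbs(im,alpha=1.6)
cv2.imwrite('pics/s13d.png',im)
for a in (.52,.54,.56,.58):
  print(a,[ ((proj(s,W(P,(115.5,95-R*np.cos(a),62+R*np.sin(a))))-(209.5,174.5))*20).round(0) .tolist() for R in (150,176,181,192,202)])
E
```

```text
ball tri (array([ 0.5440512 , -0.26000024,  0.0571588 ]), [np.float64(1.1863557379180003), np.float64(1.186355737918066)])
0.52 [[432.0, 528.0], [261.0, 416.0], [228.0, 394.0], [155.0, 347.0], [89.0, 303.0]]
0.54 [[443.0, 515.0], [273.0, 400.0], [240.0, 377.0], [168.0, 329.0], [102.0, 284.0]]
0.56 [[453.0, 501.0], [285.0, 384.0], [253.0, 361.0], [181.0, 311.0], [116.0, 265.0]]
0.58 [[465.0, 488.0], [298.0, 368.0], [266.0, 345.0], [195.0, 293.0], [131.0, 247.0]]
```

View pics/s13d.png

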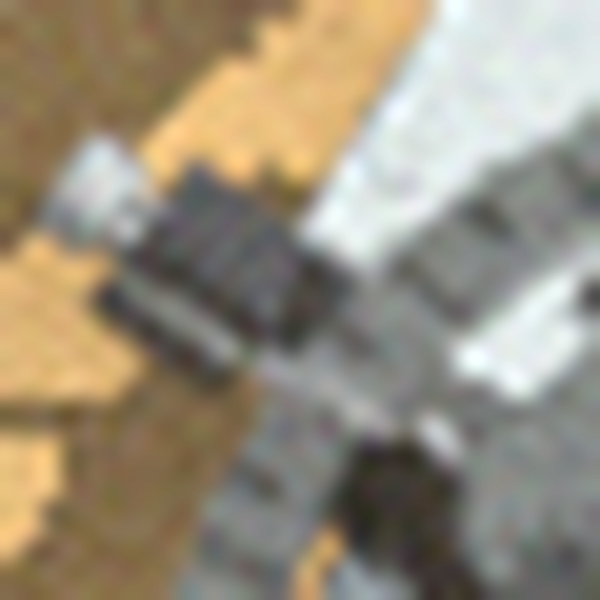

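```bash
python3 - <<'E'
from h import *
cs=[optics.capture('scene')['image'].astype(float) for _ in range(8)]
im=np.mean(cs,0); np.save('s14.npy',im); o=im[:,:,::-1].clip(0,255).astype(np.uint8); cv2.imwrite('pics/s14.png',o)
z=cv2.resize(o[182:202,212:238],None,fx=28,fy=28,interpolation=cv2.INTER_NEAREST);z=cv2.convertScaleAbs(z,alpha=1.6)
for i in range(26): cv2.putText(z,str(212+i),(i*28,8),0,.3,(0,0,255))
for i in range(20): cv2.putText(z,str(182+i),(0,i*28+16),0,.3,(0,0,255))
cv2.imwrite('pics/s14d.png',z)
c=cap('top','t14');z=cv2.resize(c['image'][150:200,290:350,::-1],None,fx=10,fy=10,interpolation=cv2.INTER_CUBIC);cv2.imwrite('pics/t14c.png',z)
print(im[182:202,212:236].mean(2).round().astype(int))
E
```

```text
[[ 66  75 120 122  92 115 120 113 113 118 119 109 117 116 109 114 138 145
  142 143 144 146 142 134]
 [ 68  98 134 136 123 114 112  77  78 114 108  79 108 106 111 150 134 143
  143 145 148 139 109  91]
 [ 75 108 128 137 126 110  80  59  60  72  68  61  66  78 127 145 141 150
  147 146 138 107  81  82]
 [ 79  95 113 121  96  96  68  58  60  58  59  60  66  98 149 145 144 146
  155 135  97  65  57  80]
 [ 79  76  91  93 111  64  58  60  61  60  60  59  74 122 144 148 146 137
  121  87  80  72  56  62]
 [109  84  88  77  67  41  50  59  64  62  60  60  61  77 103 140 140 107
   79  80  81  79  84  79]
 [109 109 105  81  58  46  42  48  62  61  64  61  57  41  56  85 104  80
   61  78  81  85  86  82]
 [106 105  83  50  69  68  52  47  44  53  60  63  55  39  43  63  82  85
   74  66  78  80  85  96]
 [106 106  80  43  45  68  80  74  52  45  48  61  44  42  53  78  87  87
   87  81  61  69  96 124]
 [107 107 104  76  52  44  57  80  81  59  44  43  41  49  60  59  80  81
   86  84  87  96 126 146]
 [107 110 109 104  86  54  41  47  69  92  65  65  56  72  83  67  67  83
   83  81 107 14
[... 220 characters left out ...]
63  65  65  61  62  64  62  61  63  62  75  79  80  83 103 105  87
   75  83  72  74  77  82]
 [ 72  62  60  61  63  62  63  63  64  62  70  77  75  76  73  79  87  82
   77 114  90  70  74  81]
 [112  66  63  64  64  65  66  63  62  64  74  79  78  78  76  58  37  37
   40  73 109  79  81  86]
 [115  69  62  66  64  64  62  63  64  65  64  73  79  79  73  42  34  32
   32  37  60  83  83  86]
 [108  68  66  66  64  63  64  64  73  75  65  61  76  78  59  33  32  35
   36  33  41  72  87  87]
 [ 71  61  65  67  67  64  64  68  79  80  78  77  79  76  44  32  31  36
   36  34  43  74  87  84]
 [ 68  65  67  66  67  66  66  67  72  79  85  80  84  76  67  35  31  32
   36  37  48  79  87  85]]
```

View pics/s14d.png

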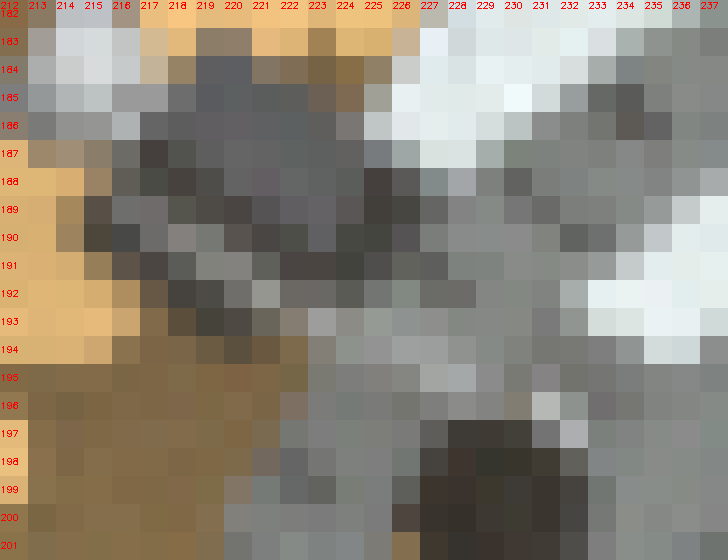

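View pics/t14c.png

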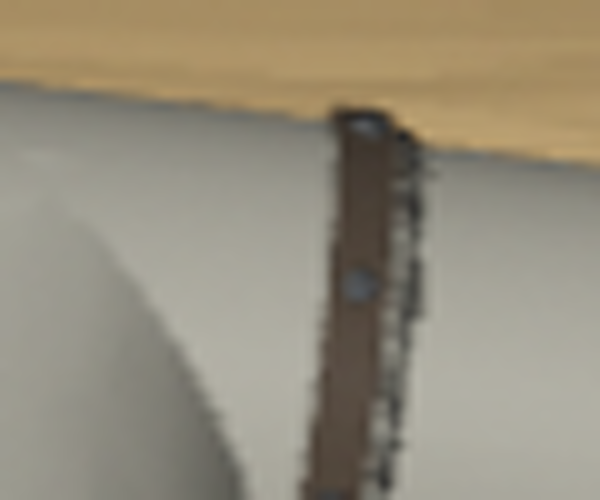

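```bash
python3 - <<'E'
from h import *
from fit import P,W
a=np.load('s14.npy').mean(2);b=load('s6')['image'].astype(float).mean(2);b0=load('scene0')['image'].astype(float).mean(2)
d=a-(b+b0)/2
print('cols 216..237');print(np.c_[np.arange(186,200),d[186:200,216:238].round().astype(int)])
w=load('s13');h=W(P,(0,95,62));c,n=np.cos(P[2]),np.sin(P[2]);R=np.array([[c,n,0],[-n,c,0],[0,0,1]])
def pl(p,xl):
    o,dd=ray(w,p);o=R@(o-h);dd=R@dd;q=(o+dd*(xl/1000-o[0])/dd[0])*1000;return np.hypot(q[1],q[2]).round(1),np.arctan2(q[2],-q[1]).round(3)
for p in [(216.5,189.2),(218,190.2),(219.5,190.8),(221,192),(223,193.1),(225,193.6),(226.5,194.2),(227.5,195),(231.2,196),(232,197)]:
    print(p,[pl(p,x) for x in(110,113,115.5,117)])
E
```

```text
ball tri (array([ 0.5440512 , -0.26000024,  0.0571588 ]), [np.float64(1.1863557379180003), np.float64(1.186355737918066)])
cols 216..237
[[ 186   -2   -7   -1   -2   -2   -1   -1   -6   -5   26   22   23   20
    17   34    5   -1   -4   -3   -3   -2    0]
 [ 187   -2  -10   -4   -3   -3    2   -2   -4    0   11   16   32   30
    11    1   -5   -3   -4    1    3   -5    0]
 [ 188   -2   -6   -4   -2    4   -3   -1   -4   -2   -9    3   19   21
    -1   -2   -3   -2    1   -2   -3    0   15]
 [ 189   -2   -1    1   -7   -4   -4   -1   -6   -1   -7   -6   -5    1
     0   -1    1   -4   -2   -2    0   15   43]
 [ 190   -7   -2    2   -3   -3    0   -3   -2   -2   -5   -7   -1   -4
    -1   -2    2   -2   -6    3   12   17   33]
 [ 191   -2   -2    0   -2   -2    0   -5   -5   -6   -5   -1   -4   -3
     0    0   -2    2    6   13   40   38   43]
 [ 192   -2  -16  -11   -1   -2   -1  -16   -4    1   -3   -1   -4   -1
     0    3   -3   -1   23   23   42   42   40]
 [ 193   -9  -37  -27  -10   -1  -20  -30  -14    6    7    5    4    1
    -1    0  -21  -33   21   28   46   42   33]
 [ 
[... 1752 characters left out ...]
(0.583))]
(226.5, 194.2) [(np.float64(169.3), np.float64(0.553)), (np.float64(169.5), np.float64(0.57)), (np.float64(169.8), np.float64(0.583)), (np.float64(170.0), np.float64(0.591))]
(227.5, 195) [(np.float64(166.0), np.float64(0.551)), (np.float64(166.3), np.float64(0.568)), (np.float64(166.5), np.float64(0.582)), (np.float64(166.7), np.float64(0.59))]
(231.2, 196) [(np.float64(157.1), np.float64(0.58)), (np.float64(157.5), np.float64(0.597)), (np.float64(157.8), np.float64(0.612)), (np.float64(158.1), np.float64(0.62))]
(232, 197) [(np.float64(153.9), np.float64(0.572)), (np.float64(154.2), np.float64(0.59)), (np.float64(154.6), np.float64(0.605)), (np.float64(154.8), np.float64(0.614))]
```

```bash
python3 - <<'E'
from h import *
im=cv2.imread('pics/w13.png')[60:260,440:560];cv2.imwrite('pics/w13c.png',cv2.resize(im,None,fx=4,fy=4,interpolation=cv2.INTER_CUBIC)[:600+200])
im=cv2.imread('pics/w13.png')[120:260,460:560];cv2.imwrite('pics/w13c.png',cv2.resize(im,None,fx=4.2,fy=4.2,interpolation=cv2.INTER_CUBIC))
E
```

```text
(no output)
```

View pics/w13c.png

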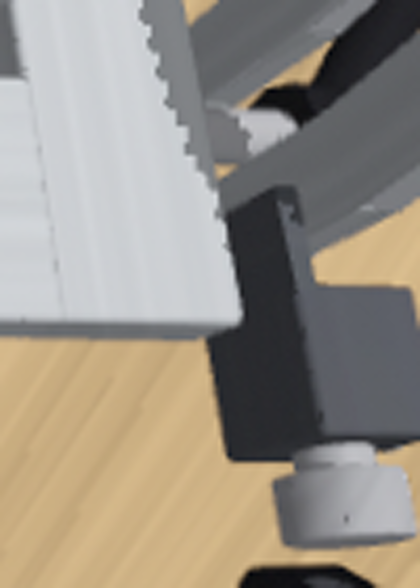

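Call:
step_arm --moves '[[[0,0,0,-0.03,-0.05,0,20],[0,0,0,-0.06,-0.1,0,20],[0,0,0,-0.1,-0.17,0,20],[0,0,0,-0.1,-0.17,0,20],[0,0,0,-0.1,-0.17,0,20]]]'

```text
time_s: 14.78
tcp_pos: [0.5304, -0.2267, 0.1731]
ee_rot: [[0.415, -0.003, 0.91], [-0.91, -0.0, 0.415], [-0.001, -1.0, -0.003]]
wrist_force: [-3.1, -1.9, -2.9]
gripper_width: 0.375
```

```bash
python3 - <<'E'
from h import *
cs=[];zs=[]
for _ in range(8):
    c=optics.capture('scene');cs.append(c['image'].astype(float));s=r.sense();zs.append(s['tcp_pos'])
print(np.round(zs,4),s['wrist_force'],s['gripper_width'])
z=np.mean(zs,0);print('a from dz',np.arcsin((z[2]-.0526)/.23),'from dy',np.arccos(1-np.hypot(*(z[:2]-[.5442,-.2583]))/.23))
a=np.mean(cs,0);np.save('s15.npy',a);o=a[:,:,::-1].astype(np.uint8);cv2.imwrite('pics/s15full.png',o)
z=cv2.resize(o[175:205,207:242],None,fx=20,fy=20,interpolation=cv2.INTER_CUBIC);cv2.imwrite('pics/s15d.png',cv2.convertScaleAbs(z,alpha=1.6))
g=a.mean(2)-load('s6')['image'].astype(float).mean(2)
print(np.c_[np.arange(190,200),g[190:200,218:234].round().astype(int)])
E
```

```text
[[ 0.5304 -0.2267  0.1731]
 [ 0.5304 -0.2268  0.1731]
 [ 0.5305 -0.2268  0.1731]
 [ 0.5304 -0.2268  0.1731]
 [ 0.5305 -0.2268  0.1731]
 [ 0.5304 -0.2268  0.173 ]
 [ 0.5305 -0.2268  0.1731]
 [ 0.5304 -0.2268  0.1731]] [-3.26189973 -0.8941332  -3.5426168 ] 0.3832031851889049
a from dz 0.5513617617299992 from dy 0.5539483618280678
[[ 190    0   -9   -5   -8   -7    0   -3   -8   -6   -4  -10   -8   -4
    -2   -5   -9]
 [ 191   -2   -9   -3   -6   -7   10  -10   -2   -3   -5   -8   -3   -3
    -7   -7    3]
 [ 192  -10   -6   -3   -4  -12   31   11   -2   -2   -8   -3   -5   -1
    -9  -17    9]
 [ 193  -31  -10   -6  -25  -45  -36   15   16   13    1   -6   -2   -1
   -24  -49  -20]
 [ 194  -48  -38  -24  -37  -50  -32    7    1    5   11   11    3  -15
   -57  -67  -61]
 [ 195  -50  -48  -49  -49  -45  -16    6    8   -8   -4    9   -9  -56
   -62  -52  -75]
 [ 196  -47  -45  -52  -46  -37   -9   -2   -6    6    0  -19  -59  -71
   -40  -22  -61]
 [ 197  -54  -52  -51  -44  -18  -12  -17  -10  -10  -24  -70 -104 -102
   -87  -62  -56]
 [ 198  -47  -44  -40  -24   -7   -8  -12  -11  -16  -76 -104 -102 -105
  -109  -91  -49]
 [ 199   -1   -4   -4    6   -8   -5  -12  -12  -32 -100 -107 -106 -107
  -107  -78  -26]]
```

View pics/s15d.png

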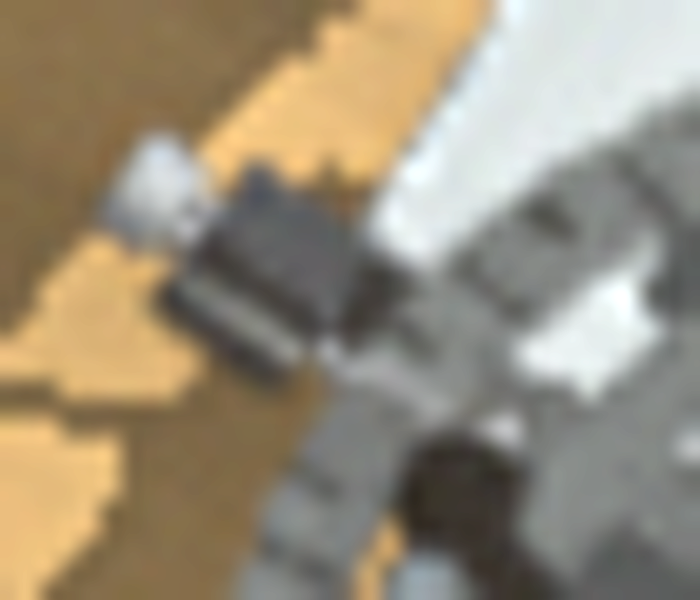

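View pics/s15full.png

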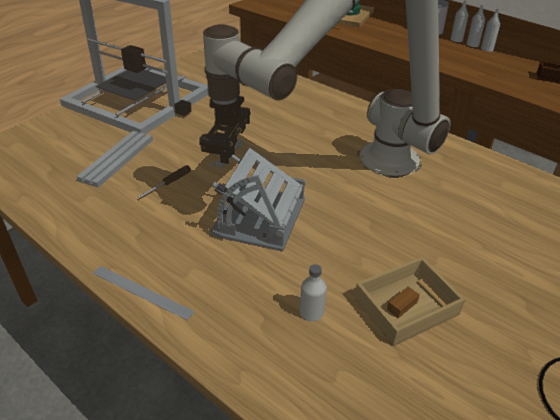

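```bash
python3 - <<'E'
import numpy as np
for f in('s14','s15'):
    a=np.load(f+'.npy').mean(2);print(f);print('     ',list(range(214,232)));print(np.c_[np.arange(187,198),a[187:198,214:232].round().astype(int)])
E
```

```text
s14
      [214, 215, 216, 217, 218, 219, 220, 221, 222, 223, 224, 225, 226, 227, 228, 229, 230, 231]
[[187  88  77  67  41  50  59  64  62  60  60  61  77 103 140 140 107  79
   80]
 [188 105  81  58  46  42  48  62  61  64  61  57  41  56  85 104  80  61
   78]
 [189  83  50  69  68  52  47  44  53  60  63  55  39  43  63  82  85  74
   66]
 [190  80  43  45  68  80  74  52  45  48  61  44  42  53  78  87  87  87
   81]
 [191 104  76  52  44  57  80  81  59  44  43  41  49  60  59  80  81  86
   84]
 [192 109 104  86  54  41  47  69  92  65  65  56  72  83  67  67  83  83
   81]
 [193 111 112 100  65  48  41  46  62  78  98  87  95  90  89  83  84  84
   77]
 [194 108 101  69  62  62  55  49  54  64  78  90  92  99  98  91  85  80
   73]
 [195  65  65  61  62  64  62  61  63  62  75  79  80  83 103 105  87  75
   83]
 [196  60  61  63  62  63  63  64  62  70  77  75  76  73  79  87  82  77
  114]
 [197  63  64  64  65  66  63  62  64  74  79  78  78  76  58  37  37  40
   73]]
s15
      [214, 215, 216, 217, 218, 219, 220, 221, 222, 223, 224, 225, 226, 227, 228, 229, 230, 231]
[[187 
[... 185 characters left out ...]
  44  53  61  62  52  41  43  62  84  83  74
   65]
 [190  79  46  46  66  81  72  53  43  48  64  42  41  53  78  87  86  88
   80]
 [191 103  75  53  44  58  79  83  59  46  58  42  50  60  60  79  82  87
   85]
 [192 109 105  87  55  42  46  70  92  71 100  67  80  86  68  67  84  82
   78]
 [193 111 112  99  63  49  42  44  60  66  80 100 104 103  90  83  87  85
   75]
 [194 106 102  70  60  61  54  50  54  62  69  78  82  92  99  96  89  83
   72]
 [195  63  65  61  60  64  63  62  61  66  74  79  78  73  82 101  93  74
   77]
 [196  61  63  63  64  63  64  64  64  69  78  77  77  74  74  74  62  68
  101]
 [197  64  65  63  64  63  64  62  64  75  78  79  79  77  57  38  33  36
   49]]
```

Call:
step_arm --moves '[[[0,0,0,0.03,0.05,0,20],[0,0,0,0.06,0.1,0,20],[0,0,0,0.06,0.1,0,20],[0,0,0,0.06,0.1,0,20],[0,0,0,0.06,0.1,0,20]]]'

```text
time_s: 15.6
tcp_pos: [0.5307, -0.2274, 0.172]
ee_rot: [[0.415, -0.003, 0.91], [-0.91, -0.0, 0.415], [-0.001, -1.0, -0.003]]
wrist_force: [-3.1, -1.8, -4.5]
gripper_width: 0.382
```

```bash
python3 - <<'E'
from h import *
cs=[];zs=[]
for _ in range(8):
    c=optics.capture('scene');cs.append(c['image'].astype(float));s=r.sense();zs.append(s['tcp_pos'])
z=np.mean(zs,0);print(z,s['wrist_force'],s['gripper_width'],s['joint_velocities'].round(2),'a from dz',np.arcsin((z[2]-.0526)/.23),'dy',np.arccos(1-np.hypot(*(z[:2]-[.5442,-.2583]))/.23))
a=np.mean(cs,0);o=a[:,:,::-1].astype(np.uint8)
z=cv2.resize(o[175:205,207:242],None,fx=20,fy=20,interpolation=cv2.INTER_CUBIC);cv2.imwrite('pics/s16d.png',cv2.convertScaleAbs(z,alpha=1.6))
a=a.mean(2);print(np.c_[np.arange(190,197),a[190:197,216:230].round().astype(int)])
E
```

```text
[ 0.53070508 -0.22736559  0.17205222] [-4.17114683 -0.40254003 -3.50053488] 0.3795473808220211 [-0.02 -0.   -0.07  0.02 -0.   -0.03] a from dz 0.5460988960449485 dy 0.5485881389689662
[[190  43  65  81  73  52  43  47  63  45  41  54  76  86  88]
 [191  54  44  59  79  83  60  46  44  43  51  60  61  79  83]
 [192  86  56  43  46  69  92  68  67  59  76  79  67  67  82]
 [193  98  64  50  42  44  60  70  82  94  92  89  90  84  84]
 [194  70  62  60  54  52  55  63  71  82  82 100 104  90  88]
 [195  61  62  63  61  61  61  64  74  78  77  81  87 102  96]
 [196  64  62  66  63  63  65  69  77  80  75  72  76  79  82]]
```

View pics/s16d.png

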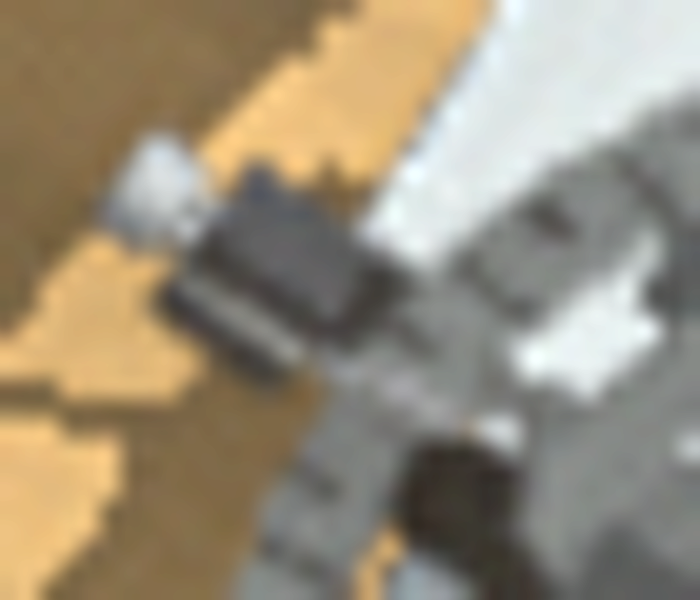

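The pointer, around crop (330-450,360-410), now runs on from the white line at (185-295,285-350). The arm is steady and the grip holds, so I'm handing in.

```bash
python3 -c "
from station import r
print(r.finish_job())"
```

```text
the job is handed in; nothing more can be done
None
```

The offcut is in the plywood box. The table is raised to the index line, and I handed the job in at about 16 s with the gripper still holding the ball.

**Offcut:** It was gripped while the table was down. The later scene views show it lying flat in the box.

**Table angle:** My estimates agree to within about 0.01 rad, but not exactly:

| Estimate | Angle (rad) |
|---|---|
| Table, from the arm's own position readings | 0.546–0.549 |
| Index line, from pictures before the lift | 0.555 ± 0.006 |

- **First raise:** I aimed for the 0.555 estimate and reached about 0.552. The scene picture then showed the pointer tip slightly above the line.
- **Correction:** I came back down by about 0.005. In the last scene picture the pointer continues the white line, as far as that picture's roughly 2.7 mm per pixel can show.
- **Limit of the check:** At that angle the wrist camera could not see the pointer, and the arm blocked the top camera. The final check therefore rests on the scene camera and the arm's readings.

**Grip:** The opening on the ball read about 33 mm instead of 35 mm, so I may have gripped it slightly off centre. It stayed steady through the lift, with wrist forces of about 5 N or less.

**Other items:** The glue bottle and screwdriver look undisturbed in the last full scene view. The wrench is hidden there by the arm, but nothing moved near it. I did not touch the index clip, and it sits at the same place in the pictures from before and after the lift.

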